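Put the tins away in the sliding-lid bedside tidy

TASK

Put the tins on the bedside board away in the wooden tidy: first take the hair clip off the tidy's flush sliding lid and lay it in the saucer, then slide the lid fully open (it has no handle, so press down on it and drag) and drop every tin into the well that matches its diameter so that it sits right down. Finally slide the lid fully shut over them. Leave the lantern, the coaster stack and the bottle opener where they are.

Things in the scene. Friction and masses are not known exactly. Their poses are not given: they have to be found in the camera images.
- tidy: the bedside tidy: a fixed plywood box, 166 mm (x) by 260 mm (y), 66 mm high, origin at the centre of its underside, x away from the robot, z up. A 7 mm thick rim surrounds a deck 58 mm above the board. The near half of the deck (-x) has a row of four round wells, narrowest at -y, each 48 mm deep; seated tins lie wholly below the deck. A flush lid slides over the deck
- lid_top (a point): centre of the lid's upper face, 66 mm above the board, level with the rim. The lid is a plain wooden panel 74 mm (x) by 244 mm (y), 6 mm thick, no handle. Shut, it covers the wells; it opens along the box's +x, away from the robot. Move it by pressing a fingertip down on it (10 N is plenty; it does not give) and dragging; it resists with 1.5 N and stays where left
- lid (a joint): travel of the sliding lid in m: 0 shut, 0.076 fully open; it may start a few mm open
- well0 (a point): centre of the mouth of the round well of 40 mm diameter, made for the 36 mm tin: narrowest of the four, at x = -38 mm, y = -95.4 mm from the centre of the tidy, 58 mm above the board; 48 mm deep; z up
- well1 (a point): centre of the mouth of the round well of 48 mm diameter, made for the 44 mm tin: second narrowest of the four, at x = -38 mm, y = -43.8 mm from the centre of the tidy, 58 mm above the board; 48 mm deep; z up
- well2 (a point): centre of the mouth of the round well of 56 mm diameter, made for the 52 mm tin: second widest of the four, at x = -38 mm, y = 15.8 mm from the centre of the tidy, 58 mm above the board; 48 mm deep; z up
- well3 (a point): centre of the mouth of the round well of 64 mm diameter, made for the 60 mm tin: widest of the four, at x = -38 mm, y = 83.4 mm from the centre of the tidy, 58 mm above the board; 48 mm deep; z up
- tin0_mid (a point): centre (half-way up, on the axis) of the plain round aluminium screw tin of 36 mm diameter, 44 mm high, closed, 35 to 140 g, standing upright on the board; its z axis is the tin's axis; may be absent
- tin1_mid (a point): centre (half-way up, on the axis) of the plain round aluminium screw tin of 44 mm diameter, 44 mm high, closed, 35 to 140 g, standing upright on the board; its z axis is the tin's axis; may be absent
- tin2_mid (a point): centre (half-way up, on the axis) of the plain round aluminium screw tin of 52 mm diameter, 44 mm high, closed, 35 to 140 g, standing upright on the board; its z axis is the tin's axis; may be absent
- tin3_mid (a point): centre (half-way up, on the axis) of the plain round aluminium screw tin of 60 mm diameter, 44 mm high, closed, 35 to 140 g, standing upright on the board; its z axis is the tin's axis; may be absent
- clip_mid (a point): middle of the black plastic claw hair clip, 84 mm long (along its x axis), 36 mm wide (y), 36 mm high with the narrower thumb tabs (44 mm long, 22 mm wide) on top; the point lies 16 mm above its flat underside; 40 g; it starts lying on the lid
- saucer: white ceramic saucer, 150 mm across, 18 mm high, 4 mm thick; origin at the centre of its underside
- lantern: red plastic camping lantern, 124 mm across, 220 mm high with its wire handle; origin at the centre of its underside; bystander
- coasters: stack of square wooden coasters, 95 by 95 mm, 40 mm high; origin at the centre of its underside; bystander
- opener: flat steel bottle opener, 128 mm long along its x axis, 34 mm wide, 5 mm thick; origin on its underside near its middle; bystander
Mind the look-alikes: they are no part of the job. Leave any green look-alike of the part that bears tin1_mid alone.

How it is judged:
On the way, in this order (a step that is already met when the one before it is completed fails the run):
1. the hair clip lies in the saucer (horizontal distance between clip_mid and saucer below 0.045 m and z of clip_mid in the frame of saucer between 0.004 and 0.06 m and contact force between clip and the fingers below 0.1 N), for 0.2 s.
2. the lid is fully open (at least 70 of 76 mm) (value of joint lid above 0.07 m), for 0.2 s.
3. every tin sits right down in the well of its diameter (horizontal distance between tin0_mid and well0 below 0.006 m and z of tin0_mid in the frame of well0 below -0.021 m and horizontal distance between tin1_mid and well1 below 0.006 m and z of tin1_mid in the frame of well1 below -0.021 m and horizontal distance between tin2_mid and well2 below 0.006 m and z of tin2_mid in the frame of well2 below -0.021 m and horizontal distance between tin3_mid and well3 below 0.006 m and z of tin3_mid in the frame of well3 below -0.021 m), for 0.2 s.
4. the lid is fully shut (within 4 mm) (value of joint lid below 0.004 m), for 0.2 s.
At the end, for the whole second after the job is handed in: every tin present sits in the well of its diameter (axis within 6 mm, down to within 5 mm of the well's floor), the lid is shut to within 4 mm, and the hair clip lies at rest in the saucer with its middle within 45 mm of the saucer's centre (all of step 3 and horizontal distance between clip_mid and saucer below 0.045 m and z of clip_mid in the frame of saucer between 0.004 and 0.06 m and linear speed of each of clip, saucer below 0.02 m/s and value of joint lid below 0.004 m); the robot touches nothing.
It fails at once if the lantern is moved by more than 30 mm (distance of lantern from where it was at the start of the episode above 0.03 m).
It fails at once if the coaster stack is moved by more than 30 mm (distance of coasters from where it was at the start of the episode above 0.03 m).
It fails at once if the bottle opener is moved by more than 30 mm (distance of opener from where it was at the start of the episode above 0.03 m).
Of tin0, tin1, tin2, tin3 only 3 to 4 are there at a start; the rules pass over those that are not, and their reading is None.
At some moment in a run one of tin0, tin1, tin2, tin3, clip may be knocked a few centimetres aside while the robot is not near it.
Once in a run the grip may slacken for a moment while it holds something.
It also fails if it takes over 208 s, if anything falls off the work surface, if the arm or the gripper's body presses on something with over 40 N, if the wrist force passes 120 N, or if a joint passes its speed limit or range.

ROBOT

A 7-joint arm with a two-finger parallel gripper is mounted at the origin on the work surface. World frame = base frame: x ahead of the robot, y to its left, z up, the work surface at z = 0. Lengths are in m, angles in rad, forces in N, time in s.
With the tool pointing down it reaches from about 0.425 to 0.875 m from the base axis. Payload 4.7 kg.
Tool frame: the origin (TCP) lies midway between the tips of the shut fingers; the grasp point (between the pads) lies 19 mm behind it (ctrl.grip_point_offset is the distance from the TCP to the grasp point, in m); z points along the fingers, y is the line along which they close (so a half turn about z gives the same grasp; the last joint's range is limited). The gripper opens to 87 mm and grips with 3 to 60 N. Pads are 19 mm wide; open, the fingers measure 117 mm over their backs; the gripper's body (75 mm by 190 mm) begins 51 mm behind the grasp point.
Start: joints at [-1.108, 0.321, -0.07, 1.45, 0.023, 1.371, -0.057], TCP at [0.282, 0.586, 0.223] pointing down, gripper open.
Joint ranges: [-2.86, 2.86], [-0.3, 2.09], [-1.38, 1.24], [0.06, 2.45], [-1.56, 4.7], [0.09, 2.05], [-2.69, 2.69]. Speed limits (rad/s): [2.57, 2.57, 3.14, 3.14, 3.14, 3.14, 3.14].

INTERFACE

Orientations are given as a rotation vector (axis times angle).
In Python, from bench import ctrl gives the robot as it stands. The module is installed in compiled form; this text tells all that it offers.
- The arm moves only by the shell command python3 -m handwheel 'ROWS' [OPENING] [FORCE]. ROWS is JSON, a list of rows, each an object of numbers: "x", "y", "z": the shift along the tool's x, y, z in m; "wx", "wy", "wz": the turn, a rotation vector about the tool's x, y, z in degrees. A call has 1 to 10 rows; each row is the pose to reach, as a shift and turn from the pose commanded when the call began, along the tool's axes at that moment; what a row does not reach only later rows make up. A row lasts 1/12 s, in which the tool goes at most 41.7 mm and 7.16 degrees, less where a joint would pass 70% of its speed; a pose out of reach is approached as far as the arm can. A call with a gripper value outside its range is refused whole. OPENING is the finger opening in m, from 0 to 0.087, set as the call begins (- or left out, the last holds). The fingers move at their own pace and stop on an object; FORCE is the grip in N (left out, the last holds). Time passes only in rows, so rows that repeat a pose let the fingers close. It gives the time, the measured TCP pose, the force, the opening and the grip force at its end, in the units of the state.
- ctrl.get_state(): the state, without advancing time (a new reading comes with each control period).
- ctrl.get_image(name): name is "scene" or "side" or "wrist"; returns a dict with "image" (420x560x3 uint8, red, green, blue), "K" (3x3 intrinsics, pixels), "world_to_cam" (4x4, takes a point from world to camera coordinates); the wrist camera has in their place "hand_eye" (4x4, takes a point from camera to tool coordinates, whose origin is the TCP and whose axes are the flange's). Camera axes: x right, y down, z forward; pixel columns grow to the right and rows downward; lengths in m; the calibration is good to about 2 mm. A picture is of the moment at which its call begins: read the wrist's pose just before it. There is no depth.
- ctrl.close_job(): hands the job in; it is judged then, once.
The state is a dict: "time": time; "joint_positions": joint angles; "qd": joint speeds; "joint_torque": joint torques, N m; "position": TCP position; "tool_rot": TCP orientation; "ft_force": force on the tool from outside, world axes, zero at the start; "torque": the same for the moment, N m; "grip_width": opening from 0.0 (shut) to 1.0 (fully open); "grip_force": force on a finger pad.
Only numpy, scipy, OpenCV 4.12 (cv2) and the standard library are available. Lean on these libraries where they do the work, as an engineer would, in place of code of your own. Each camera call takes 0.05 s, during which the arm holds its last target. There are 200 camera calls.

## Working session

There is one attempt and no reset: what is moved stays moved. The work goes in short steps, Python scripts to look and compute and a shell command to move; the robot and the scene stay as the last step left them, time stands still between calls to the robot, and variables do not carry over. Pictures are saved under pics/ and viewed, at most 14 in all, crops included, and the job is handed in when it is done.

```bash
mkdir -p pics; cat > h.py <<'E'
import numpy as np, cv2
from scipy.spatial.transform import Rotation as R
from bench import ctrl
def grab(name, fn=None):
    s=ctrl.get_state(); d=ctrl.get_image(name)
    if name=="wrist":
        T=np.eye(4);T[:3,:3]=R.from_rotvec(s["tool_rot"]).as_matrix();T[:3,3]=s["position"]
        C=T@d["hand_eye"]
    else: C=np.linalg.inv(d["world_to_cam"])
    if fn: cv2.imwrite("pics/"+fn,d["image"][:,:,::-1])
    return d["image"],np.array(d["K"]),C
def cast(K,C,u,v,z):
    r=C[:3,:3]@np.linalg.inv(K)@np.array([u,v,1.]); o=C[:3,3]
    return o+r*(z-o[2])/r[2]
def proj(K,C,p):
    q=np.linalg.inv(C)@np.r_[p,1]; q=K@q[:3]; return q[:2]/q[2]
def delta(p,yaw=None):
    "shift in tool axes from current pose to world point p"
    s=ctrl.get_state(); M=R.from_rotvec(s["tool_rot"]).as_matrix()
    return M.T@(np.array(p)-s["position"])
E
python3 - <<'E'
from h import *
for n in("scene","side"):
    i,K,C=grab(n,n+"0.png"); print(n,K.round(1).tolist(),C.round(3).tolist())
s=ctrl.get_state(); print(s["position"],s["tool_rot"],s["time"],R.from_rotvec(s["tool_rot"]).as_matrix().round(3))
E
```

```text
scene [[399.6, 0.0, 279.0], [0.0, 399.6, 203.7], [0.0, 0.0, 1.0]] [[-0.553, 0.628, -0.548, 1.15], [0.833, 0.424, -0.355, 0.402], [0.009, -0.653, -0.757, 0.81], [0.0, 0.0, 0.0, 1.0]]
side [[478.2, 0.0, 280.3], [0.0, 478.2, 210.9], [0.0, 0.0, 1.0]] [[-0.991, -0.098, 0.092, 0.491], [-0.133, 0.639, -0.758, 0.995], [0.015, -0.763, -0.646, 0.884], [0.0, 0.0, 0.0, 1.0]]
[0.28185443 0.58517429 0.22158041] [-6.98944934e-01 -3.06255808e+00  2.62751063e-03] 0.1 [[-0.901  0.434 -0.001]
 [ 0.434  0.901 -0.002]
 [-0.    -0.002 -1.   ]]
```

View pics/scene0.png

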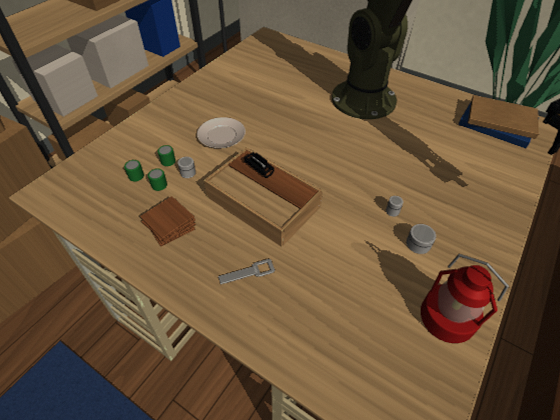

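View pics/side0.png

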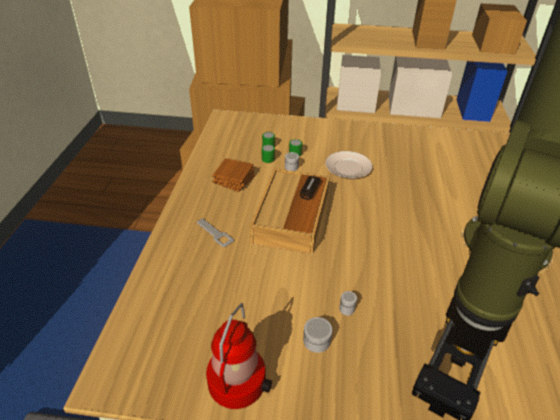

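The scene shows three grey tins at (187,167), (396,206) and (421,238). The look-alikes are three green tins at (134,170), (157,180) and (167,156), which I leave alone. The clip is at (258,163), the saucer at (221,133) and the tidy around (262,195). The side view agrees: grey tins at (291,161), (348,302) and (317,334).

```bash
python3 - <<'E'
from h import *
img={}
for n in("scene","side"):
    i,K,C=grab(n); img[n]=(i,K,C)
def tri(a,b):
    A=[];B=[]
    for n,uv in(("scene",a),("side",b)):
        i,K,C=img[n]; r=C[:3,:3]@np.linalg.inv(K)@np.r_[uv,1]; r/=np.linalg.norm(r)
        P=np.eye(3)-np.outer(r,r); A.append(P);B.append(P@C[:3,3])
    return np.linalg.solve(sum(A),sum(B)).round(3)
for k,a,b in(("tinA",(187,167),(291,161)),("tinB",(396,206),(348,302)),("tinC",(421,238),(317,334)),("clip",(258,163),(311,187)),("saucer",(221,132),(349,165)),("lantern",(460,305),(236,365)),("coast",(167,218),(233,172)),("opener",(247,271),(214,232))):
    print(k,tri(a,b), cast(*img["scene"][1:],*a,0.022).round(3),cast(*img["side"][1:],*b,0.022).round(3))
# tin outline widths
for n,boxes in(("scene",((187,167),(396,206),(421,238),(134,170),(157,180),(167,156))),("side",((291,161),(348,302),(317,334)))):
    i,K,C=img[n]
    for u,v in boxes:
        c=cast(K,C,u,v,.022); d=(np.linalg.inv(C)@np.r_[c,1])[2]
        print(n,u,v,"px per 10mm",round(K[0,0]*.01/d,2))
for n,c in(("scene",(100,120,340,260)),("side",(200,120,390,265)),("scene",(370,180,450,260)),("side",(290,280,370,360))):
    pass
a=cv2.resize(img["scene"][0][115:245,125:325],None,fx=4,fy=4,interpolation=2)
cv2.imwrite("pics/c1.png",a[:,:,::-1])
b=np.hstack([cv2.resize(img["scene"][0][185:260,375:450],(390,390),interpolation=2),cv2.resize(img["side"][0][285:360,295:370],(390,390),interpolation=2)])
cv2.imwrite("pics/c2.png",b[:,:,::-1])
E
```

```text
tinA [ 0.612 -0.256  0.027] [ 0.61  -0.259  0.022] [ 0.612 -0.266  0.022]
tinB [0.42  0.288 0.029] [0.415 0.289 0.022] [0.417 0.279 0.022]
tinC [0.481 0.38  0.027] [0.477 0.38  0.022] [0.481 0.376 0.022]
clip [ 0.534 -0.064  0.08 ] [ 0.485 -0.102  0.022] [ 0.538 -0.14   0.022]
saucer [ 0.428 -0.284  0.014] [ 0.436 -0.277  0.022] [ 0.429 -0.272  0.022]
lantern [0.631 0.505 0.069] [0.601 0.513 0.022] [0.638 0.474 0.022]
coast [ 0.78  -0.17   0.029] [ 0.776 -0.176  0.022] [ 0.782 -0.179  0.022]
opener [0.781 0.077 0.005] [0.788 0.083 0.022] [0.775 0.095 0.022]
scene 187 167 px per 10mm 3.55
scene 396 206 px per 10mm 3.84
scene 421 238 px per 10mm 4.11
scene 134 170 px per 10mm 3.58
scene 157 180 px per 10mm 3.66
scene 167 156 px per 10mm 3.46
side 291 161 px per 10mm 3.14
side 348 302 px per 10mm 4.38
side 317 334 px per 10mm 4.67
```

View pics/c1.png

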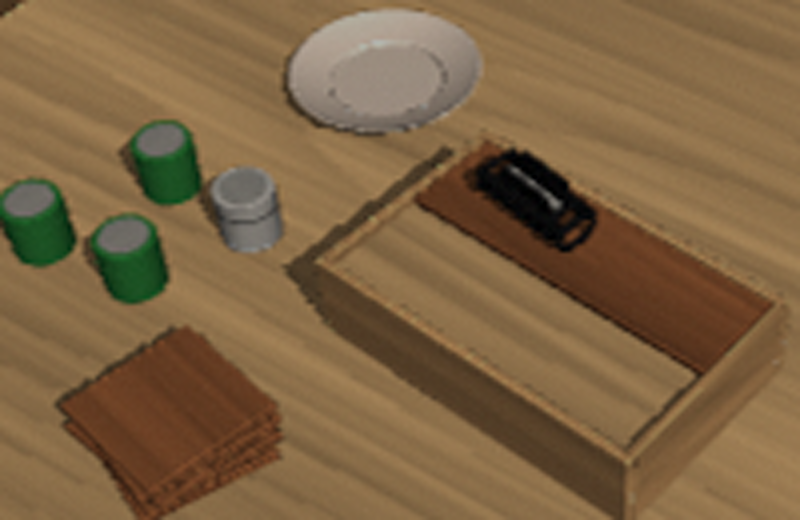

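View pics/c2.png

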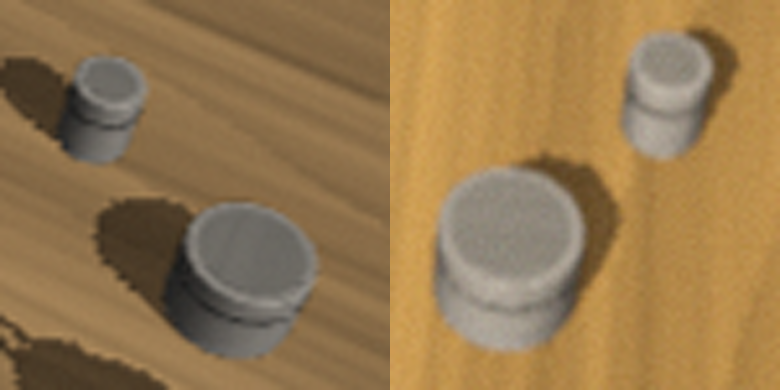

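Crops: the lone grey tin at scene (187,167) is about as wide as the green 44 mm look-alikes, so it is tin1. The tins at (396,206) and (421,238) measure 37 and 61 mm, so they are tin0 and tin3, and tin2 is absent. The clip is black, lying on the red-brown lid at the -y end, and the lid is nearly shut.

```bash
cat >> h.py <<'E'
def go(p,yaw=None):
    """print tool-frame shift & turn to reach TCP p, tool down with y axis (closing line) at world angle yaw(deg)"""
    s=ctrl.get_state(); M=R.from_rotvec(s["tool_rot"]).as_matrix()
    d=M.T@(np.array(p)-s["position"])
    w=None
    if yaw is not None:
        best=None
        for k in(0,180):
            a=np.radians(yaw+k); y=np.array([np.cos(a),np.sin(a),0]); z=np.array([0,0,-1.])
            D=np.c_[np.cross(y,z),y,z]; r=R.from_matrix(M.T@D).as_rotvec(degrees=True)
            if best is None or np.linalg.norm(r)<np.linalg.norm(best): best=r
        w=best.round(1)
    print("shift mm",(d*1000).round(1),"turn",w,"j7",round(s["joint_positions"][6],2),"t",s["time"])
E
python3 - <<'E'
from h import *
i,K,C=grab("scene")
c=[cast(K,C,u,v,.066) for u,v in((204.5,180.5),(282.5,230.5),(320.5,191.5),(245.5,150))]
for p in c: print(p.round(3))
print("len",[round(np.linalg.norm(c[k]-c[(k+1)%4]),3) for k in range(4)],"ctr",np.mean(c,0).round(3))
y=(c[1]-c[0]+c[2]-c[3]); print("yaw of y-axis",np.degrees(np.arctan2(y[1],y[0])))
a=cast(K,C,*np.array((482/4+125,180/4+115)),.085);b=cast(K,C,590/4+125,220/4+115,.085);print(a,b)
go([.5,-.06,.25],10)
s=ctrl.get_state();print(s["joint_positions"])
E
```

```text
[ 0.652 -0.151  0.066]
[0.675 0.105 0.066]
[0.518 0.117 0.066]
[ 0.499 -0.133  0.066]
len [np.float64(0.256), np.float64(0.157), np.float64(0.251), np.float64(0.155)] ctr [ 0.586 -0.015  0.066]
yaw of y-axis 85.27473922590701
[ 0.54690589 -0.09611476  0.085     ] [ 0.53805481 -0.01588018  0.085     ]
shift mm [-476.5 -486.9  -27.5] turn [-0.   0.  54.3] j7 -0.06 t 0.25
[-1.10790282  0.3214323  -0.07009469  1.45102728  0.02259332  1.37077278
 -0.05691405]
```

```bash
python3 -m handwheel '[{"x":-0.47,"y":-0.48,"z":-0.04,"wz":50},{"x":-0.47,"y":-0.48,"z":-0.04,"wz":50},{"x":-0.47,"y":-0.48,"z":-0.04,"wz":50},{"x":-0.47,"y":-0.48,"z":-0.04,"wz":50},{"x":-0.47,"y":-0.48,"z":-0.04,"wz":50},{"x":-0.47,"y":-0.48,"z":-0.04,"wz":50},{"x":-0.47,"y":-0.48,"z":-0.04,"wz":50},{"x":-0.47,"y":-0.48,"z":-0.04,"wz":50},{"x":-0.47,"y":-0.48,"z":-0.04,"wz":50},{"x":-0.47,"y":-0.48,"z":-0.04,"wz":50}]' 0.087 15
python3 -c "
from h import *
go([.5,-.06,.27],6)"
```

```text
shift mm [-476.5 -486.9  -47.5] turn [-0.   0.  58.3] j7 -0.06 t 0.25invalid input at $[0]: expected keys x, y, z, wx, wy, wz
```

```bash
python3 -m handwheel '[{"x":-0.47,"y":-0.48,"z":-0.04,"wx":0,"wy":0,"wz":50},{"x":-0.47,"y":-0.48,"z":-0.04,"wx":0,"wy":0,"wz":50},{"x":-0.47,"y":-0.48,"z":-0.04,"wx":0,"wy":0,"wz":50},{"x":-0.47,"y":-0.48,"z":-0.04,"wx":0,"wy":0,"wz":50},{"x":-0.47,"y":-0.48,"z":-0.04,"wx":0,"wy":0,"wz":50},{"x":-0.47,"y":-0.48,"z":-0.04,"wx":0,"wy":0,"wz":50},{"x":-0.47,"y":-0.48,"z":-0.04,"wx":0,"wy":0,"wz":50},{"x":-0.47,"y":-0.48,"z":-0.04,"wx":0,"wy":0,"wz":50},{"x":-0.47,"y":-0.48,"z":-0.04,"wx":0,"wy":0,"wz":50},{"x":-0.47,"y":-0.48,"z":-0.04,"wx":0,"wy":0,"wz":50}]' 0.087 15
python3 -c "
from h import *
go([.5,-.06,.27],6)"
```

```text
time: 1.08
position: [0.4155, 0.1896, 0.2476]
tool_rot: [-1.928, -2.481, -0.001]
ft_force: [1.7, -0.1, -0.2]
grip_width: 1.0
grip_force: 0.0
shift mm [-262.7   20.3  -22.5] turn [ 0.  -0.   8.3] j7 -0.27 t 1.0833
```

```bash
python3 -m handwheel '[{"x":-0.263,"y":0.02,"z":-0.02,"wx":0,"wy":0,"wz":8},{"x":-0.263,"y":0.02,"z":-0.02,"wx":0,"wy":0,"wz":8},{"x":-0.263,"y":0.02,"z":-0.02,"wx":0,"wy":0,"wz":8},{"x":-0.263,"y":0.02,"z":-0.02,"wx":0,"wy":0,"wz":8},{"x":-0.263,"y":0.02,"z":-0.02,"wx":0,"wy":0,"wz":8},{"x":-0.263,"y":0.02,"z":-0.02,"wx":0,"wy":0,"wz":8},{"x":-0.263,"y":0.02,"z":-0.02,"wx":0,"wy":0,"wz":8},{"x":-0.263,"y":0.02,"z":-0.02,"wx":0,"wy":0,"wz":8},{"x":-0.263,"y":0.02,"z":-0.02,"wx":0,"wy":0,"wz":8},{"x":-0.263,"y":0.02,"z":-0.02,"wx":0,"wy":0,"wz":8}]'
python3 -c "
from h import *
i,K,C=grab('wrist','w1.png'); s=ctrl.get_state();print(C.round(3),K.round(1).tolist(),s['position'],s['joint_positions'])"
```

```text
time: 1.92
position: [0.4993, -0.0569, 0.2671]
tool_rot: [-2.094, -2.341, -0.0]
ft_force: [-0.4, 1.3, -0.2]
grip_width: 0.997
grip_force: 0.0
[[ 0.994  0.107  0.032  0.49 ]
 [ 0.111 -0.951 -0.289  0.023]
 [-0.001  0.291 -0.957  0.429]
 [ 0.     0.     0.     1.   ]] [[293.1, 0.0, 276.4], [0.0, 293.1, 207.2], [0.0, 0.0, 1.0]] [ 0.49926948 -0.05651003  0.26701598] [-0.54568128 -0.03532266  0.59636023  1.75876583  0.01944979  1.41276967
  0.15972439]
```

View pics/w1.png

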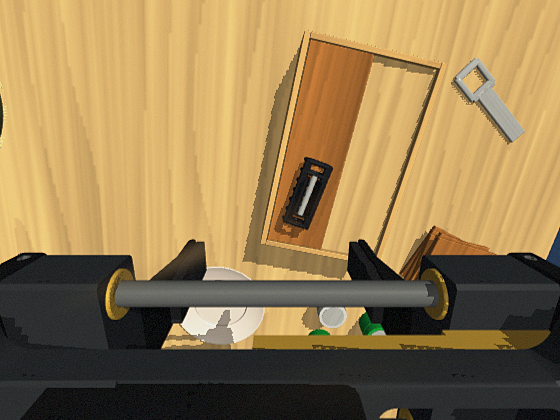

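Wrist view: the clip is at about (308,195) on the lid. Three rim corners show at (307,32), (441,66) and (262,243), with the saucer at (220,305) and tin1 at (332,316).

```bash
python3 - <<'E'
from h import *
i,K,C=grab("wrist")
hsv=cv2.cvtColor(i,cv2.COLOR_RGB2HSV)
m=(hsv[...,2]<75).astype(np.uint8); m[:150]=0;m[238:]=0;m[:,:278]=0;m[:,345:]=0
n,l,st,ce=cv2.connectedComponentsWithStats(m); k=1+np.argmax(st[1:,4]); print(st[k],ce[k])
pts=cv2.findNonZero((l==k).astype(np.uint8)); r=cv2.minAreaRect(pts); print(r)
box=cv2.boxPoints(r); w=[cast(K,C,*b,.085) for b in box]
for p in w: print(p.round(3))
print("sides",[round(np.linalg.norm(w[j]-w[j-1]),3) for j in range(4)], "ctr",np.mean(w,0).round(4))
P=[cast(K,C,u,v,.066) for u,v in((307,32),(441,66),(262,243))]
for p in P: print(p.round(4))
e1=P[0]-P[2];e2=P[1]-P[0];print(np.linalg.norm(e1),np.linalg.norm(e2),np.degrees(np.arctan2(e1[1],e1[0])),np.degrees(np.arctan2(e2[1],e2[0])),"tidy",(P[1]+P[2])/2)
for a,b in zip(w,w[1:]): print(np.degrees(np.arctan2(*(b-a)[1::-1])))
E
```

```text
[ 282  157   51   73 1645] [306.42674772 193.72948328]
((305.96551513671875, 193.58621215820312), (30.082643508911133, 70.19284057617188), 21.801406860351562)
[ 0.506 -0.098  0.085]
[ 0.527 -0.015  0.085]
[ 0.562 -0.024  0.085]
[ 0.543 -0.109  0.085]
sides [np.float64(0.038), np.float64(0.086), np.float64(0.036), np.float64(0.087)] ctr [ 0.5346 -0.0615  0.085 ]
[0.5126 0.1162 0.066 ]
[0.6678 0.0996 0.066 ]
[ 0.4882 -0.1392  0.066 ]
0.2565846719981968 0.1561030044977281 84.55598642788087 -6.115294453239471 tidy [ 0.57799272 -0.01981633  0.066     ]
75.91325280234372
-14.963647052789206
-102.45058342780901
```

```bash
python3 -c "
from h import *
go([.5345,-.0615,.072],-14)"
```

```text
shift mm [ -9.1  34.5 195.1] turn [-0.  -0.  20.5] j7 0.16 t 2.0167
```

```bash
python3 -m handwheel '[{"x":-0.009,"y":0.0345,"z":0.03,"wx":0,"wy":0,"wz":7},{"x":-0.009,"y":0.0345,"z":0.06,"wx":0,"wy":0,"wz":14},{"x":-0.009,"y":0.0345,"z":0.09,"wx":0,"wy":0,"wz":20.5},{"x":-0.009,"y":0.0345,"z":0.12,"wx":0,"wy":0,"wz":20.5},{"x":-0.009,"y":0.0345,"z":0.15,"wx":0,"wy":0,"wz":20.5},{"x":-0.009,"y":0.0345,"z":0.175,"wx":0,"wy":0,"wz":20.5},{"x":-0.009,"y":0.0345,"z":0.19,"wx":0,"wy":0,"wz":20.5},{"x":-0.009,"y":0.0345,"z":0.195,"wx":0,"wy":0,"wz":20.5},{"x":-0.009,"y":0.0345,"z":0.195,"wx":0,"wy":0,"wz":20.5}]'
python3 -m handwheel '[{"x":0,"y":0,"z":0,"wx":0,"wy":0,"wz":0},{"x":0,"y":0,"z":0,"wx":0,"wy":0,"wz":0},{"x":0,"y":0,"z":0,"wx":0,"wy":0,"wz":0},{"x":0,"y":0,"z":0,"wx":0,"wy":0,"wz":0},{"x":0,"y":0,"z":0,"wx":0,"wy":0,"wz":0},{"x":0,"y":0,"z":0,"wx":0,"wy":0,"wz":0},{"x":0,"y":0,"z":0,"wx":0,"wy":0,"wz":0}]' 0.01 15
```

```text
time: 2.77
position: [0.5337, -0.0622, 0.071]
tool_rot: [-2.476, -1.931, 0.004]
ft_force: [-0.1, -0.1, 0.2]
grip_width: 1.003
grip_force: 0.0
time: 3.35
position: [0.535, -0.0635, 0.0726]
tool_rot: [2.479, 1.929, 0.001]
ft_force: [0.2, -0.1, -0.7]
grip_width: 0.556
grip_force: 0.0
```

```bash
python3 -m handwheel '[{"x":0,"y":0,"z":-0.03,"wx":0,"wy":0,"wz":0},{"x":0,"y":0,"z":-0.06,"wx":0,"wy":0,"wz":0},{"x":0,"y":0,"z":-0.09,"wx":0,"wy":0,"wz":0},{"x":0,"y":0,"z":-0.09,"wx":0,"wy":0,"wz":0}]'
python3 - <<'E'
from h import *
i,K,C=grab("scene")
hsv=cv2.cvtColor(i,cv2.COLOR_RGB2HSV)
m=((hsv[...,1]<70)&(hsv[...,2]>110)).astype(np.uint8); m[:110]=0;m[155:]=0;m[:,:190]=0;m[:,255:]=0
pts=cv2.findNonZero(m);e=cv2.fitEllipse(cv2.convexHull(pts));print(e,cv2.boundingRect(pts))
print(cast(K,C,*e[0],.016))
go([*cast(K,C,*e[0],.016)[:2],.16],-14)
cv2.imwrite("pics/s2.png",cv2.resize(i[100:250,120:340],None,fx=3,fy=3)[:,:,::-1])
E
```

```text
time: 3.68
position: [0.5386, -0.0641, 0.1683]
tool_rot: [2.475, 1.926, 0.013]
ft_force: [1.4, -0.9, -0.2]
grip_width: 0.25
grip_force: 0.0
((220.8657684326172, 132.2666473388672), (30.136682510375977, 47.44432067871094), 84.4600830078125) (198, 126, 48, 22)
[ 0.4318118  -0.28139732  0.016     ]
shift mm [-236.9  -48.8    4.8] turn [ 0.4 -0.1 -0.2] j7 -0.1 t 3.7333
```

View pics/s2.png

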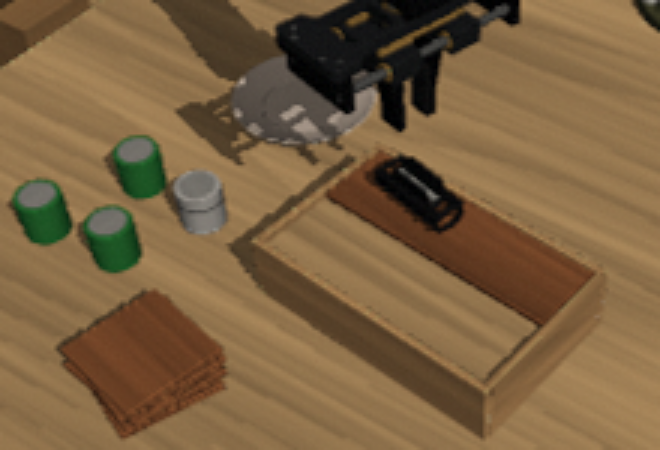

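The crop shows the clip still on the lid: the fingers are slow and I lifted before they had shut. Reopen, go down again and wait longer.

```bash
python3 -c "
from h import *
go([.5345,-.0615,.072],-14)"
python3 -m handwheel '[{"x":0,"y":0,"z":0,"wx":0,"wy":0,"wz":0},{"x":0,"y":0,"z":0,"wx":0,"wy":0,"wz":0},{"x":0,"y":0,"z":0,"wx":0,"wy":0,"wz":0},{"x":0,"y":0,"z":0,"wx":0,"wy":0,"wz":0},{"x":0,"y":0,"z":0,"wx":0,"wy":0,"wz":0},{"x":0,"y":0,"z":0,"wx":0,"wy":0,"wz":0},{"x":0,"y":0,"z":0,"wx":0,"wy":0,"wz":0},{"x":0,"y":0,"z":0,"wx":0,"wy":0,"wz":0},{"x":0,"y":0,"z":0,"wx":0,"wy":0,"wz":0}]' 0.087
python3 -c "
from h import *
go([.5345,-.0615,.072],-14)"
```

```text
shift mm [ 1.3 -3.8 93.7] turn [ 0.4 -0.1 -0.2] j7 -0.1 t 3.7333
time: 4.48
position: [0.5348, -0.0635, 0.1623]
tool_rot: [-2.479, -1.93, 0.0]
ft_force: [0.7, -0.4, -0.6]
grip_width: 0.798
grip_force: 0.0
shift mm [ 1.8 -0.8 90.3] turn [-0.  -0.  -0.2] j7 -0.1 t 4.4833
```

```bash

python3 -m handwheel '[{"x":0,"y":0,"z":0.02,"wx":0,"wy":0,"wz":0},{"x":0,"y":0,"z":0.045,"wx":0,"wy":0,"wz":0},{"x":0,"y":0,"z":0.07,"wx":0,"wy":0,"wz":0},{"x":0,"y":0,"z":0.085,"wx":0,"wy":0,"wz":0},{"x":0,"y":0,"z":0.09,"wx":0,"wy":0,"wz":0},{"x":0,"y":0,"z":0.09,"wx":0,"wy":0,"wz":0}]'
python3 -m handwheel '[{"x":0,"y":0,"z":0,"wx":0,"wy":0,"wz":0},{"x":0,"y":0,"z":0,"wx":0,"wy":0,"wz":0},{"x":0,"y":0,"z":0,"wx":0,"wy":0,"wz":0},{"x":0,"y":0,"z":0,"wx":0,"wy":0,"wz":0},{"x":0,"y":0,"z":0,"wx":0,"wy":0,"wz":0},{"x":0,"y":0,"z":0,"wx":0,"wy":0,"wz":0},{"x":0,"y":0,"z":0,"wx":0,"wy":0,"wz":0},{"x":0,"y":0,"z":0,"wx":0,"wy":0,"wz":0},{"x":0,"y":0,"z":0,"wx":0,"wy":0,"wz":0},{"x":0,"y":0,"z":0,"wx":0,"wy":0,"wz":0}]' 0.01 15
python3 -m handwheel '[{"x":0,"y":0,"z":0,"wx":0,"wy":0,"wz":0},{"x":0,"y":0,"z":0,"wx":0,"wy":0,"wz":0},{"x":0,"y":0,"z":0,"wx":0,"wy":0,"wz":0},{"x":0,"y":0,"z":0,"wx":0,"wy":0,"wz":0},{"x":0,"y":0,"z":0,"wx":0,"wy":0,"wz":0},{"x":0,"y":0,"z":0,"wx":0,"wy":0,"wz":0},{"x":0,"y":0,"z":0,"wx":0,"wy":0,"wz":0}]'
```

```text
time: 4.98
position: [0.5339, -0.0634, 0.0712]
tool_rot: [-2.478, -1.929, 0.004]
ft_force: [0.3, -0.2, 0.9]
grip_width: 0.995
grip_force: 0.0
time: 5.82
position: [0.5348, -0.0635, 0.0723]
tool_rot: [-2.479, -1.929, 0.0]
ft_force: [0.0, 0.3, 0.2]
grip_width: 0.413
grip_force: 15.0
time: 6.4
position: [0.5348, -0.0634, 0.0723]
tool_rot: [-2.479, -1.929, -0.0]
ft_force: [-1.7, 0.3, -0.1]
grip_width: 0.414
grip_force: 15.0
```

```bash
python3 -c "
from h import *
go([.431,-.282,.142],-14)"
python3 -m handwheel '[{"x":0,"y":0,"z":-0.03,"wx":0,"wy":0,"wz":0},{"x":0,"y":0,"z":-0.06,"wx":0,"wy":0,"wz":0},{"x":-0.04,"y":-0.008,"z":-0.07,"wx":0,"wy":0,"wz":0},{"x":-0.08,"y":-0.016,"z":-0.07,"wx":0,"wy":0,"wz":0},{"x":-0.12,"y":-0.024,"z":-0.07,"wx":0,"wy":0,"wz":0},{"x":-0.16,"y":-0.032,"z":-0.07,"wx":0,"wy":0,"wz":0},{"x":-0.2,"y":-0.04,"z":-0.07,"wx":0,"wy":0,"wz":0},{"x":-0.236,"y":-0.047,"z":-0.07,"wx":0,"wy":0,"wz":0},{"x":-0.236,"y":-0.047,"z":-0.07,"wx":0,"wy":0,"wz":0}]'
python3 -c "
from h import *
go([.431,-.282,.012],-14)"
```

```text
shift mm [-237.4  -47.   -69.7] turn [-0.  -0.  -0.2] j7 -0.04 t 6.4
time: 7.15
position: [0.4265, -0.289, 0.1429]
tool_rot: [2.488, 1.913, -0.004]
ft_force: [-0.7, -0.2, -0.1]
grip_width: 0.411
grip_force: 15.0
shift mm [  8.4   2.4 130.9] turn [ 0.   0.2 -0.9] j7 0.36 t 7.15
```

```bash

python3 -m handwheel '[{"x":0,"y":0,"z":0.03,"wx":0,"wy":0,"wz":0},{"x":0,"y":0,"z":0.06,"wx":0,"wy":0,"wz":0},{"x":0,"y":0,"z":0.09,"wx":0,"wy":0,"wz":0},{"x":0,"y":0,"z":0.11,"wx":0,"wy":0,"wz":0},{"x":0,"y":0,"z":0.122,"wx":0,"wy":0,"wz":0},{"x":0,"y":0,"z":0.128,"wx":0,"wy":0,"wz":0},{"x":0,"y":0,"z":0.128,"wx":0,"wy":0,"wz":0},{"x":0,"y":0,"z":0.128,"wx":0,"wy":0,"wz":0}]'
python3 -m handwheel '[{"x":0,"y":0,"z":0,"wx":0,"wy":0,"wz":0},{"x":0,"y":0,"z":0,"wx":0,"wy":0,"wz":0},{"x":0,"y":0,"z":0,"wx":0,"wy":0,"wz":0},{"x":0,"y":0,"z":0,"wx":0,"wy":0,"wz":0},{"x":0,"y":0,"z":0,"wx":0,"wy":0,"wz":0},{"x":0,"y":0,"z":-0.03,"wx":0,"wy":0,"wz":0},{"x":0,"y":0,"z":-0.07,"wx":0,"wy":0,"wz":0},{"x":0,"y":0,"z":-0.11,"wx":0,"wy":0,"wz":0},{"x":0,"y":0,"z":-0.15,"wx":0,"wy":0,"wz":0},{"x":0,"y":0,"z":-0.15,"wx":0,"wy":0,"wz":0}]' 0.056 15
python3 - <<'E'
from h import *
i,K,C=grab("wrist","w3.png")
go([.52,-.02,.16],-6)
E
```

```text
time: 7.82
position: [0.4321, -0.2811, 0.015]
tool_rot: [2.478, 1.929, 0.001]
ft_force: [-0.5, -1.2, -0.5]
grip_width: 0.415
grip_force: 15.0
time: 8.65
position: [0.4354, -0.2835, 0.172]
tool_rot: [2.471, 1.922, 0.012]
ft_force: [0.8, 0.2, -0.6]
grip_width: 0.644
grip_force: 0.0
shift mm [275.3  18.8   9. ] turn [ 0.5  0.  -8.2] j7 0.34 t 8.7
```

View pics/w3.png

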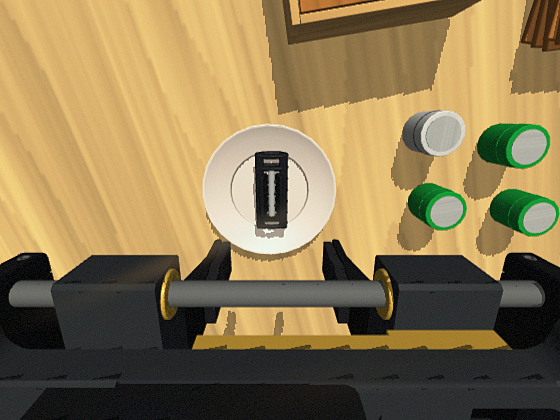

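The wrist view shows the clip lying in the saucer near its centre (270,190). Tin1 is the grey tin with its top at (442,132), beside the green ones.

```bash
python3 - <<'E'
from h import *
i,K,C=grab("wrist")
c=cast(K,C,442,132,.044); print("tin1",c, "diam", np.linalg.norm(cast(K,C,420,132,.044)-cast(K,C,465,132,.044)))
print("clip",cast(K,C,271,190,.03),"saucer",cast(K,C,270,189,.016))
go([.543,-.014,.12],-5.5)
E
python3 -m handwheel '[{"x":0.04,"y":0.003,"z":0,"wx":0,"wy":0,"wz":-4},{"x":0.08,"y":0.006,"z":0,"wx":0,"wy":0,"wz":-8},{"x":0.12,"y":0.009,"z":0,"wx":0,"wy":0,"wz":-8},{"x":0.16,"y":0.012,"z":0,"wx":0,"wy":0,"wz":-8},{"x":0.2,"y":0.015,"z":0,"wx":0,"wy":0,"wz":-8},{"x":0.24,"y":0.017,"z":0,"wx":0,"wy":0,"wz":-8},{"x":0.275,"y":0.019,"z":0.02,"wx":0,"wy":0,"wz":-8},{"x":0.275,"y":0.019,"z":0.04,"wx":0,"wy":0,"wz":-8},{"x":0.275,"y":0.019,"z":0.04,"wx":0,"wy":0,"wz":-8}]' 0 10
python3 - <<'E'
from h import *
go([.543,-.014,.066],-5.5)
E
```

```text
tin1 [ 0.6041026 -0.2561839  0.044    ] diam 0.043124890448700756
clip [ 0.43092044 -0.27412172  0.03      ] saucer [ 0.4291683  -0.27600117  0.016     ]
shift mm [286.   41.4  46.6] turn [ 0.3 -0.  -8.7] j7 0.34 t 8.75
time: 9.5
position: [0.5136, -0.016, 0.1189]
tool_rot: [-2.329, -2.101, 0.013]
ft_force: [-1.1, 0.1, -0.5]
grip_width: 0.055
grip_force: 0.0
shift mm [ 5.2 29.6 52.6] turn [-0.6  0.2 -0.4] j7 -0.05 t 9.5
```

```bash
python3 -m handwheel '[{"x":0.003,"y":0.03,"z":0.02,"wx":0,"wy":0,"wz":0},{"x":0.003,"y":0.03,"z":0.035,"wx":0,"wy":0,"wz":0},{"x":0.003,"y":0.03,"z":0.048,"wx":0,"wy":0,"wz":0},{"x":0.003,"y":0.03,"z":0.054,"wx":0,"wy":0,"wz":0},{"x":0.003,"y":0.03,"z":0.054,"wx":0,"wy":0,"wz":0}]' 0
python3 -c "
from h import *
go([.543,-.014,.066],-5.5)"
```

```text
time: 9.92
position: [0.5455, -0.0203, 0.0685]
tool_rot: [-2.339, -2.094, 0.006]
ft_force: [-0.7, 0.9, 0.3]
grip_width: 0.007
grip_force: 0.0
shift mm [ 6.  -3.2  2.5] turn [-0.2  0.1 -0.8] j7 0.02 t 9.9167
```

```bash
python3 -m handwheel '[{"x":0,"y":0,"z":0.003,"wx":0,"wy":0,"wz":0},{"x":0,"y":0,"z":0.004,"wx":0,"wy":0,"wz":0},{"x":0,"y":0,"z":0.004,"wx":0,"wy":0,"wz":0},{"x":0,"y":0,"z":0.004,"wx":0,"wy":0,"wz":0}]' 0
```

```text
time: 10.25
position: [0.5478, -0.019, 0.0671]
tool_rot: [2.338, 2.097, 0.002]
ft_force: [0.2, -0.3, 0.9]
grip_width: 0.004
grip_force: 0.0
```

```bash
python3 -m handwheel '[{"x":0,"y":0,"z":0.002,"wx":0,"wy":0,"wz":0},{"x":0,"y":0,"z":0.003,"wx":0,"wy":0,"wz":0},{"x":0,"y":0,"z":0.003,"wx":0,"wy":0,"wz":0}]' 0
```

```text
time: 10.5
position: [0.5502, -0.0192, 0.0664]
tool_rot: [2.336, 2.096, 0.008]
ft_force: [-0.6, 0.1, 12.4]
grip_width: 0.005
grip_force: 6.0
```

```bash
python3 -m handwheel '[{"x":0,"y":0.008,"z":0,"wx":0,"wy":0,"wz":0},{"x":0,"y":0.018,"z":0,"wx":0,"wy":0,"wz":0},{"x":0,"y":0.028,"z":0,"wx":0,"wy":0,"wz":0},{"x":0,"y":0.038,"z":0,"wx":0,"wy":0,"wz":0},{"x":0,"y":0.048,"z":0,"wx":0,"wy":0,"wz":0},{"x":0,"y":0.058,"z":0,"wx":0,"wy":0,"wz":0},{"x":0,"y":0.067,"z":0,"wx":0,"wy":0,"wz":0},{"x":0,"y":0.075,"z":0,"wx":0,"wy":0,"wz":0},{"x":0,"y":0.08,"z":0,"wx":0,"wy":0,"wz":0},{"x":0,"y":0.08,"z":0,"wx":0,"wy":0,"wz":0}]' 0
```

```text
time: 11.33
position: [0.6255, -0.0264, 0.0663]
tool_rot: [-2.333, -2.095, 0.002]
ft_force: [-12.9, 3.8, 21.6]
grip_width: 0.006
grip_force: 10.7
```

```bash
python3 -m handwheel '[{"x":0,"y":0,"z":-0.03,"wx":0,"wy":0,"wz":0},{"x":0,"y":-0.02,"z":-0.06,"wx":0,"wy":0,"wz":0},{"x":0,"y":-0.045,"z":-0.09,"wx":0,"wy":0,"wz":0},{"x":0,"y":-0.07,"z":-0.12,"wx":0,"wy":0,"wz":0},{"x":0,"y":-0.09,"z":-0.15,"wx":0,"wy":0,"wz":0},{"x":0,"y":-0.09,"z":-0.18,"wx":0,"wy":0,"wz":0},{"x":0,"y":-0.09,"z":-0.2,"wx":0,"wy":0,"wz":0},{"x":0,"y":-0.09,"z":-0.2,"wx":0,"wy":0,"wz":0},{"x":0,"y":-0.09,"z":-0.2,"wx":0,"wy":0,"wz":0}]' 0.07
python3 -c "
from h import *
i,K,C=grab('wrist','w4.png'); grab('scene','s4.png')"
```

```text
time: 12.08
position: [0.5382, -0.0179, 0.2649]
tool_rot: [2.337, 2.097, 0.005]
ft_force: [0.3, 0.1, -0.2]
grip_width: 0.603
grip_force: 0.0
```

View pics/w4.png

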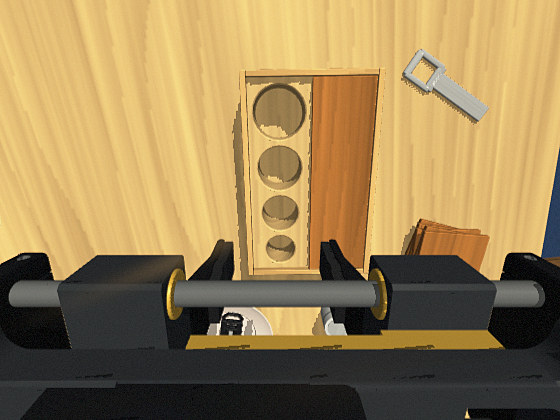

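The wrist view shows the lid open against the far wall and four wells in a column, at about (280,111), (279,167), (280,213) and (281,249), from widest to narrowest.

```bash
python3 - <<'E'
from h import *
i,K,C=grab("wrist")
bx=[(253,306,84,138),(257,301,145,189),(262,298,195,231),(266,295,235,263)]
P=[]
for a,b,c,d in bx:
    l=cast(K,C,a,(c+d)/2,.058);r=cast(K,C,b,(c+d)/2,.058);t=cast(K,C,(a+b)/2,c,.058);o=cast(K,C,(a+b)/2,d,.058)
    p=(l+r+t+o)/4;P.append(p[:2]);print(p.round(4),"diam",np.linalg.norm(r-l).round(4),np.linalg.norm(o-t).round(4))
P=np.array(P); L=np.array([[-.038,.0834],[-.038,.0158],[-.038,-.0438],[-.038,-.0954]])
Lc=L-L.mean(0);Pc=P-P.mean(0)
th=np.arctan2((Lc[:,0]*Pc[:,1]-Lc[:,1]*Pc[:,0]).sum(),(Lc*Pc).sum())
Q=np.array([[np.cos(th),-np.sin(th)],[np.sin(th),np.cos(th)]]); t=P.mean(0)-Q@L.mean(0)
print("tidy",t,np.degrees(th)); W=L@Q.T+t; print(W.round(4)); print("res",(P-W).round(4))
for u,v in((248,77),(379,75),(250,274)): print(cast(K,C,u,v,.066).round(4))
cv2.imwrite("pics/w4c.png",cv2.resize(i[60:280,220:400],None,fx=2.7,fy=2.7)[:,:,::-1])
E
```

```text
[0.5491 0.0685 0.058 ] diam 0.063 0.061
[0.5415 0.0022 0.058 ] diam 0.0552 0.0555
[ 0.5364 -0.0583  0.058 ] diam 0.0474 0.0498
[ 0.5317 -0.1098  0.058 ] diam 0.0397 0.0419
tidy [ 0.57844172 -0.01803955] -5.516535075323632
[[ 0.5486  0.0686]
 [ 0.5421  0.0013]
 [ 0.5364 -0.058 ]
 [ 0.5314 -0.1093]]
res [[ 0.0004 -0.0001]
 [-0.0007  0.0009]
 [-0.     -0.0003]
 [ 0.0002 -0.0004]]
[0.5176 0.1087 0.066 ]
[0.6642 0.0949 0.066 ]
[ 0.4864 -0.1388  0.066 ]
```

View pics/w4c.png

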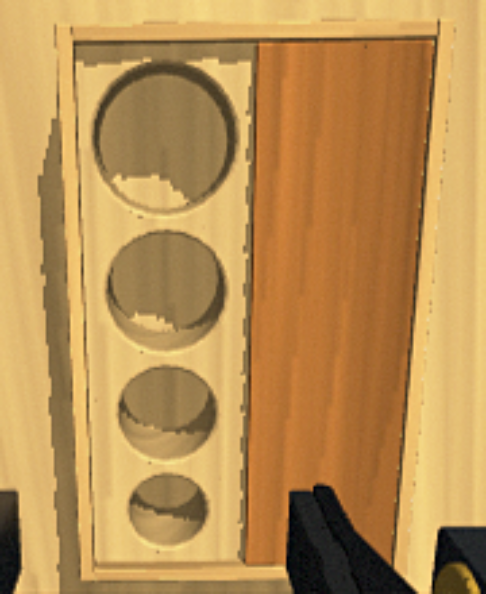

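The crop confirms the wells; the rigid fit leaves under 1 mm. I'll turn the tool to close along the tidy's y, so the fingers clear the lid and rim, and look at the wells once from that yaw so camera bias cancels between tin and well.

```bash
python3 -m handwheel '[{"x":0,"y":0.02,"z":0,"wx":0,"wy":0,"wz":-7},{"x":0,"y":0.04,"z":0,"wx":0,"wy":0,"wz":-14},{"x":0,"y":0.06,"z":0,"wx":0,"wy":0,"wz":-21},{"x":0,"y":0.08,"z":0,"wx":0,"wy":0,"wz":-28},{"x":0,"y":0.1,"z":0,"wx":0,"wy":0,"wz":-35},{"x":0,"y":0.11,"z":0,"wx":0,"wy":0,"wz":-42},{"x":0,"y":0.11,"z":0,"wx":0,"wy":0,"wz":-49},{"x":0,"y":0.11,"z":0,"wx":0,"wy":0,"wz":-56},{"x":0,"y":0.11,"z":0,"wx":0,"wy":0,"wz":-63},{"x":0,"y":0.11,"z":0,"wx":0,"wy":0,"wz":-70}]' 0.065
python3 -m handwheel '[{"x":0,"y":0,"z":0,"wx":0,"wy":0,"wz":-7},{"x":0,"y":0,"z":0,"wx":0,"wy":0,"wz":-14},{"x":0,"y":0,"z":0,"wx":0,"wy":0,"wz":-20},{"x":0,"y":0,"z":0,"wx":0,"wy":0,"wz":-20},{"x":0,"y":0,"z":0,"wx":0,"wy":0,"wz":-20}]'
python3 -c "
from h import *
go([.655,-.03,.265],84.5)
i,K,C=grab('wrist','w5.png'); print(ctrl.get_state()['joint_positions'])
W=[[ 0.5486,0.0686],[0.5421,0.0013],[0.5364,-0.058],[0.5314,-0.1093]]
for w in W: print(proj(K,C,np.r_[w,.058]))
cv2.imwrite('pics/w5c.png',cv2.resize(i[0:260,130:430],None,fx=2,fy=2,interpolation=2)[:,:,::-1])"
```

```text
time: 13.07
position: [0.6463, -0.0301, 0.2611]
tool_rot: [-0.703, -3.059, 0.002]
ft_force: [-0.9, 0.4, -1.0]
grip_width: 0.748
grip_force: 0.0
time: 13.48
position: [0.6464, -0.03, 0.2618]
tool_rot: [-0.175, -3.134, 0.0]
ft_force: [-0.0, 0.1, -0.9]
grip_width: 0.748
grip_force: 0.0
shift mm [-8.5  1.  -3.2] turn [-0.  -0.1 -0.9] j7 1.56 t 13.4833
[-0.34445296  0.31573026  0.45191246  1.41282248 -0.13670258  1.44600169
  1.56435142]
[351.39133179  93.95829862]
[293.52037016  94.89539531]
[242.61090051  95.74460046]
[198.61984694  96.41578464]
```

View pics/w5c.png

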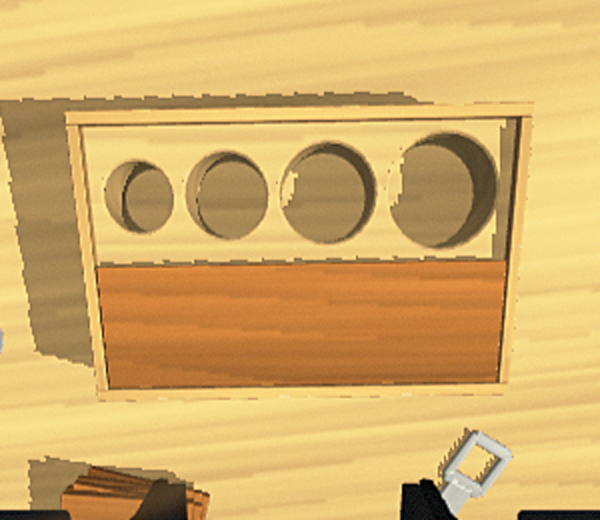

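The crop shows the lid fully open and the four wells in a row at about (138,197), (228,196), (328,192) and (443,190) in crop pixels.

```bash
python3 - <<'E'
from h import *
i,K,C=grab("wrist")
bx=[(388,499,131,248),(279,376,141,243),(187,268,151,240),(104,173,159,235)]
P=[]
for a,b,c,d in bx:
    a,b,c,d=130+a/2,130+b/2,c/2,d/2
    q=[cast(K,C,a,(c+d)/2,.058),cast(K,C,b,(c+d)/2,.058),cast(K,C,(a+b)/2,c,.058),cast(K,C,(a+b)/2,d,.058)]
    p=sum(q)/4;P.append(p[:2]);print(p.round(4),np.linalg.norm(q[1]-q[0]).round(4),np.linalg.norm(q[3]-q[2]).round(4))
P=np.array(P); L=np.array([[-.038,.0834],[-.038,.0158],[-.038,-.0438],[-.038,-.0954]])
Lc=L-L.mean(0);Pc=P-P.mean(0)
th=np.arctan2((Lc[:,0]*Pc[:,1]-Lc[:,1]*Pc[:,0]).sum(),(Lc*Pc).sum())
Q=np.array([[np.cos(th),-np.sin(th)],[np.sin(th),np.cos(th)]]); t=P.mean(0)-Q@L.mean(0)
W=L@Q.T+t; print(t,np.degrees(th));print(W.round(4));print((P-W).round(4))
go([.69,-.256,.20],84.5)
E
```

```text
[0.5501 0.069  0.058 ] 0.065 0.0643
[0.5438 0.0014 0.058 ] 0.0568 0.056
[ 0.5392 -0.0571  0.058 ] 0.0475 0.0491
[ 0.5341 -0.1091  0.058 ] 0.0405 0.042
[ 0.58054616 -0.01734043] -5.083926787779003
[[ 0.5501  0.0691]
 [ 0.5441  0.0018]
 [ 0.5388 -0.0576]
 [ 0.5342 -0.109 ]]
[[ 0.     -0.0001]
 [-0.0003 -0.0003]
 [ 0.0003  0.0005]
 [-0.0001 -0.0001]]
shift mm [ -68.3 -219.8   62.4] turn [-0.  -0.1 -0.9] j7 1.56 t 13.5833
```

```bash
python3 -m handwheel '[{"x":-0.012,"y":-0.036,"z":0.01,"wx":0,"wy":0,"wz":-1},{"x":-0.024,"y":-0.073,"z":0.02,"wx":0,"wy":0,"wz":-1},{"x":-0.036,"y":-0.11,"z":0.03,"wx":0,"wy":0,"wz":-1},{"x":-0.048,"y":-0.147,"z":0.04,"wx":0,"wy":0,"wz":-1},{"x":-0.06,"y":-0.184,"z":0.05,"wx":0,"wy":0,"wz":-1},{"x":-0.068,"y":-0.21,"z":0.06,"wx":0,"wy":0,"wz":-1},{"x":-0.068,"y":-0.22,"z":0.062,"wx":0,"wy":0,"wz":-1},{"x":-0.068,"y":-0.22,"z":0.062,"wx":0,"wy":0,"wz":-1},{"x":-0.068,"y":-0.22,"z":0.062,"wx":0,"wy":0,"wz":-1},{"x":-0.068,"y":-0.22,"z":0.062,"wx":0,"wy":0,"wz":-1}]' 0.062 25
cat >> h.py <<'E'
def tins(crop=None,vmax=235):
    "grey tins (low saturation blobs) in the wrist view, top centre cast onto z=.044"
    i,K,C=grab("wrist"); hsv=cv2.cvtColor(i,cv2.COLOR_RGB2HSV)
    m=((hsv[...,1]<45)&(hsv[...,2]>60)).astype(np.uint8); m[vmax:]=0
    m=cv2.morphologyEx(m,cv2.MORPH_OPEN,np.ones((3,3)))
    n,l,st,ce=cv2.connectedComponentsWithStats(m)
    for k in range(1,n):
        if st[k,4]>300: print("blob",st[k],cast(K,C,*ce[k],.044).round(3))
    if crop: cv2.imwrite("pics/"+crop,i[:,:,::-1])
    return i,K,C
E
python3 -c "
from h import *
i,K,C=tins('w6.png'); print('exp',proj(K,C,[.606,-.256,.044])); print(proj(K,C,[.606,-.256,0]))"
```

```text
time: 14.42
position: [0.6916, -0.2531, 0.202]
tool_rot: [0.139, 3.137, 0.003]
ft_force: [0.7, 0.4, -0.2]
grip_width: 0.709
grip_force: 0.0
blob [191   0  70  12 577] [ 0.505 -0.285  0.044]
blob [ 243   95   41   43 1390] [ 0.608 -0.26   0.044]
blob [170 104  32  33 845] [ 0.605 -0.341  0.044]
blob [226 180  30  29 678] [ 0.689 -0.294  0.044]
blob [517 184  43  51 828] [0.744 0.048 0.044]
blob [159 196  29  28 642] [ 0.7   -0.373  0.044]
exp [266.46565179 113.62245217]
[267.57613528 114.05054622]
```

View pics/w6.png

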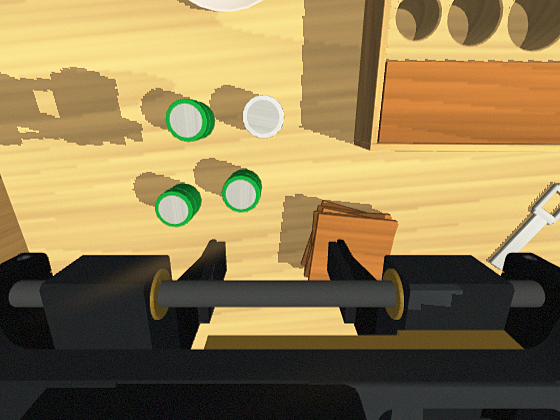

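Tin1 is at (263,116), seen almost straight down. Green tins at (190,119), (242,192) and (178,208); the nearest is 81 mm away, so the fingers clear it.

```bash
python3 -c "
from h import *
i,K,C=grab('wrist');print(cast(K,C,263.7,116.3,.044))
go([.6085,-.2595,.022],84.9)"
```

```text
[ 0.60865815 -0.25890635  0.044     ]
shift mm [ 82.7 -14.1 180.2] turn [0.1 0.1 0.1] j7 1.95 t 14.5167
```

```bash
python3 -m handwheel '[{"x":0.03,"y":-0.005,"z":0.02,"wx":0,"wy":0,"wz":0},{"x":0.06,"y":-0.01,"z":0.05,"wx":0,"wy":0,"wz":0},{"x":0.083,"y":-0.0145,"z":0.08,"wx":0,"wy":0,"wz":0},{"x":0.083,"y":-0.0145,"z":0.11,"wx":0,"wy":0,"wz":0},{"x":0.083,"y":-0.0145,"z":0.14,"wx":0,"wy":0,"wz":0},{"x":0.083,"y":-0.0145,"z":0.165,"wx":0,"wy":0,"wz":0},{"x":0.083,"y":-0.0145,"z":0.18,"wx":0,"wy":0,"wz":0},{"x":0.083,"y":-0.0145,"z":0.18,"wx":0,"wy":0,"wz":0},{"x":0.083,"y":-0.0145,"z":0.18,"wx":0,"wy":0,"wz":0}]'
python3 -c "
from h import *
go([.6087,-.2592,.022],84.9)"
```

```text
time: 15.27
position: [0.6072, -0.2619, 0.0217]
tool_rot: [-0.141, -3.138, -0.0]
ft_force: [0.7, 0.3, 0.7]
grip_width: 0.716
grip_force: 0.0
shift mm [-1.3  2.8 -0.3] turn [ 0. -0. -0.] j7 2.05 t 15.2667
```

Correct by 1 mm and close.

```bash
python3 -m handwheel '[{"x":-0.001,"y":0.002,"z":0,"wx":0,"wy":0,"wz":0},{"x":-0.001,"y":0.002,"z":0,"wx":0,"wy":0,"wz":0},{"x":-0.001,"y":0.002,"z":0,"wx":0,"wy":0,"wz":0},{"x":-0.001,"y":0.002,"z":0,"wx":0,"wy":0,"wz":0},{"x":-0.001,"y":0.002,"z":0,"wx":0,"wy":0,"wz":0},{"x":-0.001,"y":0.002,"z":0,"wx":0,"wy":0,"wz":0},{"x":-0.001,"y":0.002,"z":0,"wx":0,"wy":0,"wz":0},{"x":-0.001,"y":0.002,"z":0,"wx":0,"wy":0,"wz":0}]' 0.02 25
python3 -m handwheel '[{"x":0,"y":0,"z":-0.03,"wx":0,"wy":0,"wz":0},{"x":0,"y":0,"z":-0.06,"wx":0,"wy":0,"wz":0},{"x":0,"y":0,"z":-0.09,"wx":0,"wy":0,"wz":0},{"x":0,"y":0,"z":-0.105,"wx":0,"wy":0,"wz":0},{"x":0,"y":0,"z":-0.105,"wx":0,"wy":0,"wz":0},{"x":0,"y":0,"z":-0.105,"wx":0,"wy":0,"wz":0}]'
python3 -c "
from h import *
go([.5388,-.0576,.127],84.9)"
```

```text
time: 15.93
position: [0.6089, -0.2611, 0.0227]
tool_rot: [0.143, 3.136, -0.0]
ft_force: [-0.1, 0.7, 6.5]
grip_width: 0.501
grip_force: 25.0
time: 16.43
position: [0.608, -0.2612, 0.1268]
tool_rot: [0.143, 3.137, -0.0]
ft_force: [0.5, 0.3, -1.3]
grip_width: 0.498
grip_force: 25.0
shift mm [ 87.5 196.5  -0.3] turn [-0.   0.1 -0.1] j7 2.01 t 16.4333
```

```bash
python3 -m handwheel '[{"x":0.016,"y":0.036,"z":0,"wx":0,"wy":0,"wz":0},{"x":0.032,"y":0.072,"z":0,"wx":0,"wy":0,"wz":0},{"x":0.048,"y":0.108,"z":0,"wx":0,"wy":0,"wz":0},{"x":0.064,"y":0.144,"z":0,"wx":0,"wy":0,"wz":0},{"x":0.08,"y":0.18,"z":0,"wx":0,"wy":0,"wz":0},{"x":0.0875,"y":0.1965,"z":0,"wx":0,"wy":0,"wz":0},{"x":0.0875,"y":0.1965,"z":0,"wx":0,"wy":0,"wz":0},{"x":0.0875,"y":0.1965,"z":0,"wx":0,"wy":0,"wz":0},{"x":0.0875,"y":0.1965,"z":0,"wx":0,"wy":0,"wz":0},{"x":0.0875,"y":0.1965,"z":0,"wx":0,"wy":0,"wz":0}]'
python3 -c "
from h import *
go([.5388,-.0576,.070],84.9)"
```

```text
time: 17.27
position: [0.5383, -0.0592, 0.1256]
tool_rot: [-0.147, -3.137, 0.002]
ft_force: [0.2, 0.1, -0.5]
grip_width: 0.501
grip_force: 25.0
shift mm [-0.4  1.7 55.6] turn [-0.1 -0.1 -0.3] j7 1.61 t 17.2667
```

```bash
python3 -m handwheel '[{"x":0,"y":0.001,"z":0.01,"wx":0,"wy":0,"wz":0},{"x":0,"y":0.001,"z":0.022,"wx":0,"wy":0,"wz":0},{"x":0,"y":0.001,"z":0.032,"wx":0,"wy":0,"wz":0},{"x":0,"y":0.001,"z":0.042,"wx":0,"wy":0,"wz":0},{"x":0,"y":0.001,"z":0.05,"wx":0,"wy":0,"wz":0},{"x":0,"y":0.001,"z":0.055,"wx":0,"wy":0,"wz":0},{"x":0,"y":0.001,"z":0.055,"wx":0,"wy":0,"wz":0}]'
python3 -c "
from h import *
go([.5388,-.0576,.070],84.9)"
```

```text
time: 17.85
position: [0.5378, -0.0566, 0.0698]
tool_rot: [-0.143, -3.136, 0.001]
ft_force: [-0.7, -0.6, -1.2]
grip_width: 0.499
grip_force: 25.0
shift mm [-1.1 -0.9 -0.2] turn [-0.  -0.1 -0.1] j7 1.63 t 17.85
```

No contact force, with the bottom 11 mm inside the mouth. Release, wait, rise.

```bash
python3 -m handwheel '[{"x":0,"y":0,"z":0,"wx":0,"wy":0,"wz":0},{"x":0,"y":0,"z":0,"wx":0,"wy":0,"wz":0},{"x":0,"y":0,"z":0,"wx":0,"wy":0,"wz":0},{"x":0,"y":0,"z":0,"wx":0,"wy":0,"wz":0},{"x":0,"y":0,"z":0,"wx":0,"wy":0,"wz":0},{"x":0,"y":0,"z":-0.03,"wx":0,"wy":0,"wz":0},{"x":0,"y":0,"z":-0.07,"wx":0,"wy":0,"wz":0},{"x":0,"y":0,"z":-0.11,"wx":0,"wy":0,"wz":0},{"x":0,"y":0,"z":-0.14,"wx":0,"wy":0,"wz":0},{"x":0,"y":0,"z":-0.14,"wx":0,"wy":0,"wz":0}]' 0.06
python3 -c "
from h import *
i,K,C=grab('scene'); cv2.imwrite('pics/s7.png',cv2.resize(i[120:270,150:450],None,fx=2.6,fy=2.6)[:,:,::-1])
go([.497,.287,.21],84.9)"
```

```text
time: 18.68
position: [0.5427, -0.0568, 0.2189]
tool_rot: [0.143, 3.126, 0.002]
ft_force: [1.8, -0.3, 0.5]
grip_width: 0.685
grip_force: 0.0
shift mm [ 75.2 338.1   5.5] turn [ 0.1  0.5 -0.1] j7 1.57 t 18.7333
```

View pics/s7.png

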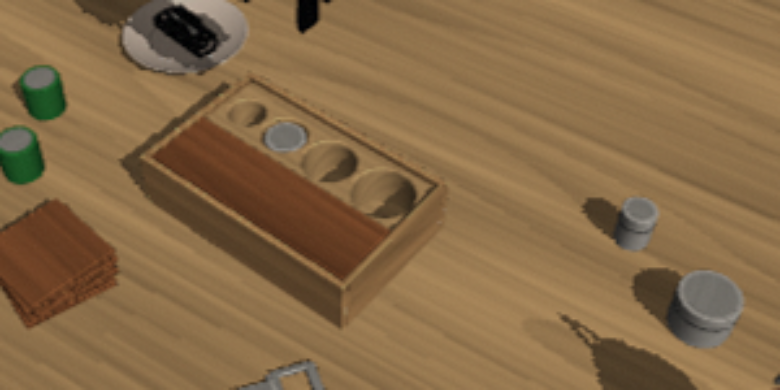

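Tin1 sits below the deck in its well, and the clip is in the saucer. Tin0 and tin3 are unmoved at crop (638,222) and (705,308).

```bash
python3 -m handwheel '[{"x":0.005,"y":0.04,"z":0,"wx":0,"wy":0,"wz":0},{"x":0.01,"y":0.08,"z":0,"wx":0,"wy":0,"wz":0},{"x":0.015,"y":0.12,"z":0,"wx":0,"wy":0,"wz":0},{"x":0.02,"y":0.16,"z":0,"wx":0,"wy":0,"wz":0},{"x":0.025,"y":0.2,"z":0,"wx":0,"wy":0,"wz":0},{"x":0.03,"y":0.24,"z":0,"wx":0,"wy":0,"wz":0},{"x":0.035,"y":0.28,"z":0,"wx":0,"wy":0,"wz":0},{"x":0.04,"y":0.32,"z":0,"wx":0,"wy":0,"wz":0},{"x":0.045,"y":0.355,"z":0,"wx":0,"wy":0,"wz":0},{"x":0.045,"y":0.374,"z":0,"wx":0,"wy":0,"wz":0}]' 0.06
python3 -m handwheel '[{"x":0,"y":0,"z":0,"wx":0,"wy":0,"wz":0},{"x":0,"y":0,"z":0,"wx":0,"wy":0,"wz":0}]'
python3 -c "
from h import *
i,K,C=tins('w8.png')
go([.42,.287,.022],84.9)"
```

```text
time: 19.57
position: [0.5247, 0.326, 0.2093]
tool_rot: [-0.133, -3.135, -0.002]
ft_force: [-1.0, 0.6, -0.2]
grip_width: 0.688
grip_force: 0.0
time: 19.73
position: [0.5267, 0.321, 0.2093]
tool_rot: [-0.139, -3.136, 0.003]
ft_force: [-0.1, -1.3, -0.6]
grip_width: 0.692
grip_force: 0.0
blob [ 216   76   36   35 1020] [0.417 0.285 0.044]
blob [ 298  117   55   55 2381] [0.477 0.378 0.044]
shift mm [103.8 -41.3 188.1] turn [-0.1 -0.1 -0.1] j7 0.93 t 19.7833
```

View pics/w8.png

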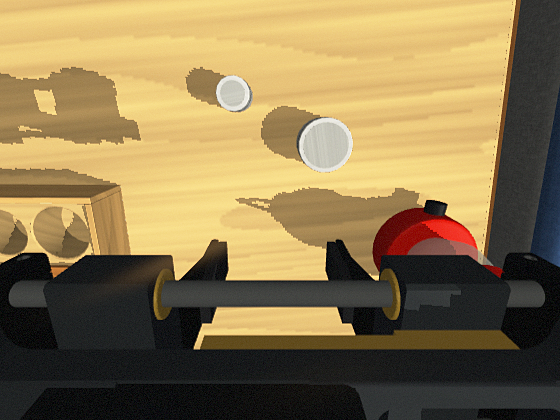

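Tin0 is at (233,93) and tin3 at (325,144). The lantern at (425,240) is clear of the approach. Tin3 first.

```bash
python3 -c "
from h import *
go([.477,.378,.022],84.9)"
python3 -m handwheel '[{"x":0.02,"y":0.02,"z":0.01,"wx":0,"wy":0,"wz":0},{"x":0.04,"y":0.04,"z":0.02,"wx":0,"wy":0,"wz":0},{"x":0.054,"y":0.052,"z":0.04,"wx":0,"wy":0,"wz":0},{"x":0.054,"y":0.052,"z":0.06,"wx":0,"wy":0,"wz":0},{"x":0.054,"y":0.052,"z":0.08,"wx":0,"wy":0,"wz":0},{"x":0.054,"y":0.052,"z":0.1,"wx":0,"wy":0,"wz":0},{"x":0.054,"y":0.052,"z":0.11,"wx":0,"wy":0,"wz":0},{"x":0.054,"y":0.052,"z":0.11,"wx":0,"wy":0,"wz":0},{"x":0.054,"y":0.052,"z":0.11,"wx":0,"wy":0,"wz":0}]' 0.084
python3 -c "
from h import *
go([.477,.378,.022],84.9)"
```

```text
shift mm [ 55.3  54.5 187.8] turn [-0.1 -0.1 -0.1] j7 0.93 t 19.7833
time: 20.53
position: [0.4793, 0.3755, 0.1013]
tool_rot: [-0.146, -3.138, 0.001]
ft_force: [0.5, 0.7, 0.2]
grip_width: 0.963
grip_force: 0.0
shift mm [ 2.5  2.3 79.3] turn [-0.  -0.  -0.2] j7 0.8 t 20.5333
```

```bash
python3 -m handwheel '[{"x":0.002,"y":0.0023,"z":0.025,"wx":0,"wy":0,"wz":0},{"x":0.002,"y":0.0023,"z":0.05,"wx":0,"wy":0,"wz":0},{"x":0.002,"y":0.0023,"z":0.07,"wx":0,"wy":0,"wz":0},{"x":0.002,"y":0.0023,"z":0.079,"wx":0,"wy":0,"wz":0},{"x":0.002,"y":0.0023,"z":0.079,"wx":0,"wy":0,"wz":0},{"x":0.002,"y":0.0023,"z":0.079,"wx":0,"wy":0,"wz":0}]'
python3 -c "
from h import *
go([.477,.378,.022],84.9)"
```

```text
time: 21.03
position: [0.4779, 0.3796, 0.0235]
tool_rot: [0.144, 3.137, 0.001]
ft_force: [-0.4, 0.6, 0.0]
grip_width: 0.964
grip_force: 0.0
shift mm [ 0.7 -1.7  1.5] turn [ 0.1  0.1 -0.1] j7 0.81 t 21.0333
```

```bash
python3 -m handwheel '[{"x":0,"y":0,"z":0,"wx":0,"wy":0,"wz":0},{"x":0,"y":0,"z":0,"wx":0,"wy":0,"wz":0},{"x":0,"y":0,"z":0,"wx":0,"wy":0,"wz":0},{"x":0,"y":0,"z":0,"wx":0,"wy":0,"wz":0},{"x":0,"y":0,"z":0,"wx":0,"wy":0,"wz":0},{"x":0,"y":0,"z":0,"wx":0,"wy":0,"wz":0},{"x":0,"y":0,"z":0,"wx":0,"wy":0,"wz":0},{"x":0,"y":0,"z":0,"wx":0,"wy":0,"wz":0},{"x":0,"y":0,"z":0,"wx":0,"wy":0,"wz":0}]' 0.03 25
python3 -c "
from h import *
go([.477,.378,.022],84.9)"
```

```text
time: 21.78
position: [0.4773, 0.3796, 0.023]
tool_rot: [0.143, 3.138, 0.001]
ft_force: [0.2, -0.8, 5.7]
grip_width: 0.684
grip_force: 25.0
shift mm [ 0.2 -1.6  1. ] turn [ 0.   0.  -0.1] j7 0.81 t 21.7833
```

```bash
python3 -c "
from h import *
go([.5501,.0691,.127],84.9)"
python3 -m handwheel '[{"x":0,"y":0,"z":-0.03,"wx":0,"wy":0,"wz":0},{"x":0,"y":0,"z":-0.06,"wx":0,"wy":0,"wz":0},{"x":0,"y":-0.01,"z":-0.09,"wx":0,"wy":0,"wz":0},{"x":-0.014,"y":-0.045,"z":-0.105,"wx":0,"wy":0,"wz":0},{"x":-0.028,"y":-0.083,"z":-0.105,"wx":0,"wy":0,"wz":0},{"x":-0.042,"y":-0.12,"z":-0.105,"wx":0,"wy":0,"wz":0},{"x":-0.056,"y":-0.157,"z":-0.105,"wx":0,"wy":0,"wz":0},{"x":-0.07,"y":-0.194,"z":-0.105,"wx":0,"wy":0,"wz":0},{"x":-0.084,"y":-0.231,"z":-0.105,"wx":0,"wy":0,"wz":0},{"x":-0.098,"y":-0.268,"z":-0.105,"wx":0,"wy":0,"wz":0}]'
python3 -c "
from h import *
go([.5501,.0691,.127],84.9)"
```

```text
shift mm [-100.8 -302.5 -104.1] turn [ 0.   0.  -0.1] j7 0.81 t 21.7833
time: 22.62
position: [0.5499, 0.1017, 0.1268]
tool_rot: [-0.143, -3.138, 0.0]
ft_force: [0.3, 0.4, -1.1]
grip_width: 0.681
grip_force: 25.0
shift mm [ -3.1 -32.4  -0.2] turn [-0.  -0.  -0.1] j7 1.3 t 22.6167
```

```bash
python3 -m handwheel '[{"x":-0.003,"y":-0.02,"z":0,"wx":0,"wy":0,"wz":0},{"x":-0.003,"y":-0.033,"z":0,"wx":0,"wy":0,"wz":0},{"x":-0.003,"y":-0.033,"z":0.005,"wx":0,"wy":0,"wz":0},{"x":-0.003,"y":-0.033,"z":0.01,"wx":0,"wy":0,"wz":0},{"x":-0.003,"y":-0.033,"z":0.015,"wx":0,"wy":0,"wz":0},{"x":-0.003,"y":-0.033,"z":0.02,"wx":0,"wy":0,"wz":0},{"x":-0.003,"y":-0.033,"z":0.02,"wx":0,"wy":0,"wz":0}]'
python3 -c "
from h import *
go([.5501,.0691,.071],84.9)"
```

```text
time: 23.2
position: [0.5489, 0.0725, 0.1056]
tool_rot: [-0.137, -3.136, 0.0]
ft_force: [-1.0, -0.6, -1.8]
grip_width: 0.686
grip_force: 25.0
shift mm [-1.6 -3.3 34.6] turn [-0.  -0.2  0.1] j7 1.37 t 23.2
```

```bash
python3 -m handwheel '[{"x":0,"y":0,"z":0,"wx":0,"wy":0,"wz":0},{"x":0,"y":0,"z":0,"wx":0,"wy":0,"wz":0},{"x":0,"y":0,"z":0,"wx":0,"wy":0,"wz":0}]'
python3 -c "
from h import *
go([.5501,.0691,.071],84.9)"
```

```text
time: 23.45
position: [0.5504, 0.071, 0.1076]
tool_rot: [0.142, 3.138, 0.0]
ft_force: [0.5, 0.4, -1.3]
grip_width: 0.68
grip_force: 25.0
shift mm [ 0.2 -1.9 36.6] turn [ 0.   0.  -0.1] j7 1.37 t 23.45
```

```bash
python3 -m handwheel '[{"x":0,"y":-0.002,"z":0,"wx":0,"wy":0,"wz":0},{"x":0,"y":-0.002,"z":0.01,"wx":0,"wy":0,"wz":0},{"x":0,"y":-0.002,"z":0.02,"wx":0,"wy":0,"wz":0},{"x":0,"y":-0.002,"z":0.03,"wx":0,"wy":0,"wz":0},{"x":0,"y":-0.002,"z":0.036,"wx":0,"wy":0,"wz":0},{"x":0,"y":-0.002,"z":0.036,"wx":0,"wy":0,"wz":0},{"x":0,"y":-0.002,"z":0.036,"wx":0,"wy":0,"wz":0}]'
python3 -c "
from h import *
go([.5501,.0691,.071],84.9)"
```

```text
time: 24.03
position: [0.5495, 0.0683, 0.0705]
tool_rot: [-0.143, -3.137, 0.001]
ft_force: [0.5, -0.2, -0.9]
grip_width: 0.684
grip_force: 25.0
shift mm [-0.5  0.8 -0.5] turn [-0.  -0.1 -0.1] j7 1.38 t 24.0333
```

Free of contact; release, rise and go back towards tin0.

```bash
python3 -m handwheel '[{"x":0,"y":0,"z":0,"wx":0,"wy":0,"wz":0},{"x":0,"y":0,"z":0,"wx":0,"wy":0,"wz":0},{"x":0,"y":0,"z":0,"wx":0,"wy":0,"wz":0},{"x":0,"y":0,"z":0,"wx":0,"wy":0,"wz":0},{"x":0,"y":0,"z":0,"wx":0,"wy":0,"wz":0},{"x":0,"y":0,"z":-0.03,"wx":0,"wy":0,"wz":0},{"x":0,"y":0,"z":-0.07,"wx":0,"wy":0,"wz":0},{"x":0,"y":0,"z":-0.11,"wx":0,"wy":0,"wz":0},{"x":0,"y":0,"z":-0.138,"wx":0,"wy":0,"wz":0},{"x":0,"y":0,"z":-0.138,"wx":0,"wy":0,"wz":0}]' 0.075
python3 -m handwheel '[{"x":0.008,"y":0.04,"z":0,"wx":0,"wy":0,"wz":0},{"x":0.016,"y":0.08,"z":0,"wx":0,"wy":0,"wz":0},{"x":0.024,"y":0.12,"z":0,"wx":0,"wy":0,"wz":0},{"x":0.032,"y":0.16,"z":0,"wx":0,"wy":0,"wz":0},{"x":0.05,"y":0.19,"z":0,"wx":0,"wy":0,"wz":0},{"x":0.07,"y":0.21,"z":0,"wx":0,"wy":0,"wz":0},{"x":0.07,"y":0.21,"z":0,"wx":0,"wy":0,"wz":0},{"x":0.07,"y":0.21,"z":0,"wx":0,"wy":0,"wz":0},{"x":0.07,"y":0.21,"z":0,"wx":0,"wy":0,"wz":0}]' 0.052
python3 -c "
from h import *
i,K,C=tins()
go([.417,.285,.022],84.9)
i,K,C=grab('scene'); cv2.imwrite('pics/s9.png',cv2.resize(i[120:270,150:450],None,fx=2.6,fy=2.6)[:,:,::-1])"
```

```text
time: 24.87
position: [0.554, 0.0689, 0.2168]
tool_rot: [0.143, 3.126, 0.006]
ft_force: [1.0, -0.5, -0.2]
grip_width: 0.861
grip_force: 0.0
time: 25.62
position: [0.4997, 0.2831, 0.2091]
tool_rot: [0.144, 3.138, -0.001]
ft_force: [-0.1, -1.1, -0.0]
grip_width: 0.598
grip_force: 0.0
blob [254  99  33  34 886] [0.416 0.283 0.044]
shift mm [ 83.1  -5.1 187.2] turn [-0.   0.  -0.2] j7 0.94 t 25.6667
```

View pics/s9.png

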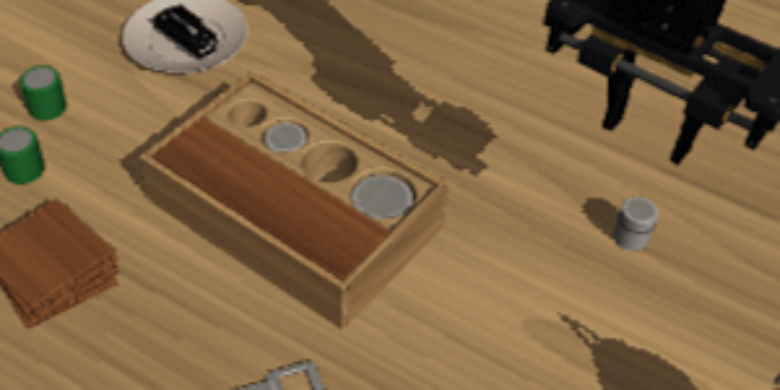

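Tin3 is down in the widest well, and tin0 still stands at crop (637,222). Now take tin0 at (.416,.283).

```bash
python3 -m handwheel '[{"x":0.03,"y":-0.005,"z":0.02,"wx":0,"wy":0,"wz":0},{"x":0.06,"y":-0.007,"z":0.05,"wx":0,"wy":0,"wz":0},{"x":0.0835,"y":-0.0065,"z":0.08,"wx":0,"wy":0,"wz":0},{"x":0.0835,"y":-0.0065,"z":0.11,"wx":0,"wy":0,"wz":0},{"x":0.0835,"y":-0.0065,"z":0.14,"wx":0,"wy":0,"wz":0},{"x":0.0835,"y":-0.0065,"z":0.165,"wx":0,"wy":0,"wz":0},{"x":0.0835,"y":-0.0065,"z":0.186,"wx":0,"wy":0,"wz":0},{"x":0.0835,"y":-0.0065,"z":0.186,"wx":0,"wy":0,"wz":0},{"x":0.0835,"y":-0.0065,"z":0.186,"wx":0,"wy":0,"wz":0}]'
python3 -c "
from h import *
go([.416,.283,.022],84.9)"
```

```text
time: 26.47
position: [0.4158, 0.2835, 0.0228]
tool_rot: [-0.146, -3.137, 0.003]
ft_force: [0.1, 0.2, 1.6]
grip_width: 0.6
grip_force: 0.0
shift mm [-0.3 -0.5  0.8] turn [-0.1 -0.1 -0.2] j7 0.85 t 26.4667
```

```bash
python3 -m handwheel '[{"x":0,"y":0,"z":0,"wx":0,"wy":0,"wz":0},{"x":0,"y":0,"z":0,"wx":0,"wy":0,"wz":0},{"x":0,"y":0,"z":0,"wx":0,"wy":0,"wz":0},{"x":0,"y":0,"z":0,"wx":0,"wy":0,"wz":0},{"x":0,"y":0,"z":0,"wx":0,"wy":0,"wz":0},{"x":0,"y":0,"z":0,"wx":0,"wy":0,"wz":0},{"x":0,"y":0,"z":0,"wx":0,"wy":0,"wz":0}]' 0.01 25
python3 -m handwheel '[{"x":0,"y":0,"z":-0.03,"wx":0,"wy":0,"wz":0},{"x":0,"y":0,"z":-0.06,"wx":0,"wy":0,"wz":0},{"x":0,"y":0,"z":-0.09,"wx":0,"wy":0,"wz":0},{"x":0,"y":0,"z":-0.105,"wx":0,"wy":0,"wz":0},{"x":0,"y":0,"z":-0.105,"wx":0,"wy":0,"wz":0},{"x":0,"y":0,"z":-0.105,"wx":0,"wy":0,"wz":0}]'
python3 -c "
from h import *
go([.5342,-.109,.127],84.9)"
```

```text
time: 27.05
position: [0.4167, 0.2856, 0.0248]
tool_rot: [0.143, 3.136, 0.002]
ft_force: [0.0, -0.9, 6.5]
grip_width: 0.409
grip_force: 25.0
time: 27.55
position: [0.4159, 0.2855, 0.129]
tool_rot: [0.143, 3.137, 0.002]
ft_force: [-0.0, -0.1, -1.1]
grip_width: 0.406
grip_force: 25.0
shift mm [-153.5 -382.1    1.6] turn [ 0.1  0.1 -0.1] j7 0.84 t 27.55
```

```bash
python3 -m handwheel '[{"x":-0.015,"y":-0.038,"z":0,"wx":0,"wy":0,"wz":0},{"x":-0.03,"y":-0.075,"z":0,"wx":0,"wy":0,"wz":0},{"x":-0.045,"y":-0.113,"z":0,"wx":0,"wy":0,"wz":0},{"x":-0.06,"y":-0.15,"z":0,"wx":0,"wy":0,"wz":0},{"x":-0.075,"y":-0.187,"z":0,"wx":0,"wy":0,"wz":0},{"x":-0.09,"y":-0.224,"z":0,"wx":0,"wy":0,"wz":0},{"x":-0.105,"y":-0.261,"z":0,"wx":0,"wy":0,"wz":0},{"x":-0.12,"y":-0.298,"z":0,"wx":0,"wy":0,"wz":0},{"x":-0.135,"y":-0.335,"z":0,"wx":0,"wy":0,"wz":0},{"x":-0.148,"y":-0.37,"z":0,"wx":0,"wy":0,"wz":0}]'
python3 -m handwheel '[{"x":-0.0055,"y":-0.012,"z":0,"wx":0,"wy":0,"wz":0},{"x":-0.0055,"y":-0.012,"z":0.01,"wx":0,"wy":0,"wz":0},{"x":-0.0055,"y":-0.012,"z":0.02,"wx":0,"wy":0,"wz":0},{"x":-0.0055,"y":-0.012,"z":0.02,"wx":0,"wy":0,"wz":0},{"x":-0.0055,"y":-0.012,"z":0.02,"wx":0,"wy":0,"wz":0}]'
python3 -c "
from h import *
go([.5342,-.109,.071],84.9)"
```

```text
time: 28.38
position: [0.5285, -0.099, 0.1265]
tool_rot: [-0.143, -3.136, 0.001]
ft_force: [1.5, 0.1, -0.5]
grip_width: 0.408
grip_force: 25.0
time: 28.8
position: [0.5322, -0.1071, 0.1063]
tool_rot: [-0.139, -3.134, -0.001]
ft_force: [0.3, -0.4, -0.1]
grip_width: 0.411
grip_force: 25.0
shift mm [-2.3 -1.8 35.2] turn [ 0.  -0.2  0. ] j7 1.72 t 28.8
```

```bash
python3 -m handwheel '[{"x":0,"y":0,"z":0,"wx":0,"wy":0,"wz":0},{"x":0,"y":0,"z":0,"wx":0,"wy":0,"wz":0},{"x":0,"y":0,"z":0,"wx":0,"wy":0,"wz":0}]'
python3 -c "
from h import *
go([.5342,-.109,.071],84.9)"
```

```text
time: 29.05
position: [0.5342, -0.1085, 0.1088]
tool_rot: [0.141, 3.137, 0.001]
ft_force: [0.3, 0.7, -1.0]
grip_width: 0.409
grip_force: 25.0
shift mm [-0.  -0.5 37.8] turn [ 0.   0.1 -0. ] j7 1.72 t 29.05
```

```bash
python3 -m handwheel '[{"x":0,"y":-0.0005,"z":0.01,"wx":0,"wy":0,"wz":0},{"x":0,"y":-0.0005,"z":0.02,"wx":0,"wy":0,"wz":0},{"x":0,"y":-0.0005,"z":0.03,"wx":0,"wy":0,"wz":0},{"x":0,"y":-0.0005,"z":0.037,"wx":0,"wy":0,"wz":0},{"x":0,"y":-0.0005,"z":0.037,"wx":0,"wy":0,"wz":0},{"x":0,"y":-0.0005,"z":0.037,"wx":0,"wy":0,"wz":0}]'
python3 -c "
from h import *
go([.5342,-.109,.071],84.9)"
```

```text
time: 29.55
position: [0.5331, -0.1098, 0.0704]
tool_rot: [-0.143, -3.137, 0.0]
ft_force: [-0.3, 0.4, -0.7]
grip_width: 0.408
grip_force: 25.0
shift mm [-1.   0.9 -0.6] turn [-0.  -0.1 -0.1] j7 1.75 t 29.55
```

```bash
python3 -m handwheel '[{"x":0,"y":0,"z":0,"wx":0,"wy":0,"wz":0},{"x":0,"y":0,"z":0,"wx":0,"wy":0,"wz":0},{"x":0,"y":0,"z":0,"wx":0,"wy":0,"wz":0},{"x":0,"y":0,"z":0,"wx":0,"wy":0,"wz":0},{"x":0,"y":0,"z":0,"wx":0,"wy":0,"wz":0},{"x":0,"y":0,"z":-0.025,"wx":0,"wy":0,"wz":0},{"x":0,"y":0,"z":-0.06,"wx":0,"wy":0,"wz":0},{"x":-0.03,"y":0.015,"z":-0.08,"wx":0,"wy":0,"wz":0},{"x":-0.06,"y":0.03,"z":-0.08,"wx":0,"wy":0,"wz":0},{"x":-0.076,"y":0.06,"z":-0.08,"wx":0,"wy":0,"wz":0}]' 0.055
python3 -m handwheel '[{"x":0,"y":0.02,"z":0,"wx":0,"wy":0,"wz":0},{"x":0,"y":0.035,"z":0,"wx":0,"wy":0,"wz":0},{"x":0,"y":0.035,"z":0,"wx":0,"wy":0,"wz":0},{"x":0,"y":0.035,"z":0.02,"wx":0,"wy":0,"wz":0},{"x":0,"y":0.035,"z":0.04,"wx":0,"wy":0,"wz":0},{"x":0,"y":0.035,"z":0.06,"wx":0,"wy":0,"wz":0},{"x":0,"y":0.035,"z":0.06,"wx":0,"wy":0,"wz":0},{"x":0,"y":0.035,"z":0.06,"wx":0,"wy":0,"wz":0},{"x":0,"y":0.035,"z":0.06,"wx":0,"wy":0,"wz":0}]' 0
python3 -c "
from h import *
go([.617,-.021,.066],84.9)
i,K,C=grab('scene'); cv2.imwrite('pics/s10.png',cv2.resize(i[115:255,180:340],None,fx=3.7,fy=3.7)[:,:,::-1])"
```

```text
time: 30.38
position: [0.6185, -0.0604, 0.1543]
tool_rot: [0.15, 3.131, -0.003]
ft_force: [0.4, -0.4, -0.4]
grip_width: 0.632
grip_force: 0.0
time: 31.13
position: [0.6187, -0.0231, 0.0926]
tool_rot: [0.144, 3.137, -0.0]
ft_force: [0.9, -0.5, 0.6]
grip_width: 0.049
grip_force: 0.0
shift mm [ 1.9  1.9 26.6] turn [-0.   0.1 -0.2] j7 1.61 t 31.1333
```

View pics/s10.png

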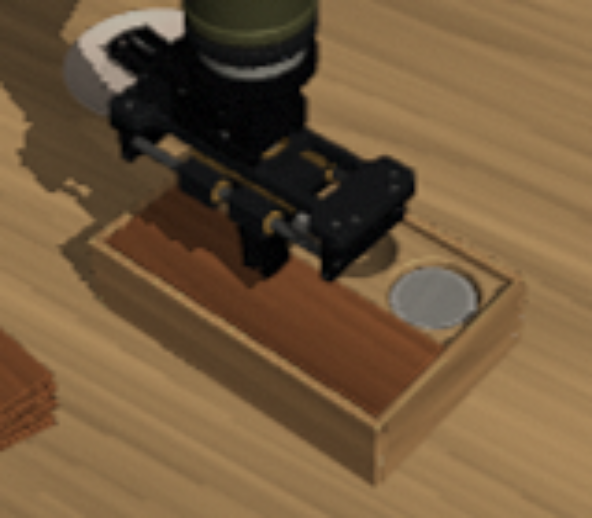

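The gripper hides tin0 in this crop; tin3 shows seated. My picture count is now used up (one over, by my count), so I check the rest with numbers only.

```bash
python3 -c "
from h import *
i,K,C=tins()
for n,w in (('w0',[.5342,-.109]),('w1',[.5388,-.0576]),('w3',[.5501,.0691])): print(n,'expected seated px',proj(K,C,[*w,.054]).round(1),'unseated',proj(K,C,[*w,.09]).round(1), 'width/mm',round(np.linalg.norm(proj(K,C,[w[0],w[1]+.01,.054])-proj(K,C,[w[0],w[1]-.01,.054]))/20,2))"
```

```text
blob [ 358   79   92   93 6710] [0.551 0.071 0.044]
blob [ 180   87   68   68 3610] [ 0.536 -0.06   0.044]
blob [ 109   96   53   56 2362] [ 0.533 -0.113  0.044]
w0 expected seated px [135.4 124.7] unseated [105.  126.4] width/mm 1.5
w1 expected seated px [213.6 124.5] unseated [200.1 126.2] width/mm 1.51
w3 expected seated px [406.3 124. ] unseated [434.5 125.6] width/mm 1.53
```

All three tins appear at the seated positions (within 3 px) and sizes (36/45/60 mm). Press the lid and drag it shut.

```bash
python3 -m handwheel '[{"x":0,"y":0,"z":0.012,"wx":0,"wy":0,"wz":0},{"x":0,"y":0,"z":0.02,"wx":0,"wy":0,"wz":0},{"x":0,"y":0,"z":0.025,"wx":0,"wy":0,"wz":0},{"x":0,"y":0,"z":0.027,"wx":0,"wy":0,"wz":0},{"x":0,"y":0,"z":0.029,"wx":0,"wy":0,"wz":0},{"x":0,"y":0,"z":0.029,"wx":0,"wy":0,"wz":0},{"x":0,"y":0,"z":0.029,"wx":0,"wy":0,"wz":0}]' 0
```

```text
time: 31.82
position: [0.6176, -0.022, 0.0662]
tool_rot: [-0.143, -3.137, -0.003]
ft_force: [-11.4, 1.2, 26.3]
grip_width: 0.002
grip_force: 13.1
```

```bash
python3 -m handwheel '[{"x":0.008,"y":0,"z":-0.001,"wx":0,"wy":0,"wz":0},{"x":0.018,"y":0,"z":-0.001,"wx":0,"wy":0,"wz":0},{"x":0.028,"y":0,"z":-0.001,"wx":0,"wy":0,"wz":0},{"x":0.038,"y":0,"z":-0.001,"wx":0,"wy":0,"wz":0},{"x":0.048,"y":0,"z":-0.001,"wx":0,"wy":0,"wz":0},{"x":0.058,"y":0,"z":-0.001,"wx":0,"wy":0,"wz":0},{"x":0.067,"y":0,"z":-0.001,"wx":0,"wy":0,"wz":0},{"x":0.074,"y":0,"z":-0.001,"wx":0,"wy":0,"wz":0},{"x":0.079,"y":0,"z":-0.001,"wx":0,"wy":0,"wz":0},{"x":0.081,"y":0,"z":-0.001,"wx":0,"wy":0,"wz":0}]' 0
python3 -m handwheel '[{"x":0,"y":0,"z":0,"wx":0,"wy":0,"wz":0},{"x":0.002,"y":0,"z":0,"wx":0,"wy":0,"wz":0},{"x":0.002,"y":0,"z":0,"wx":0,"wy":0,"wz":0}]'
```

```text
time: 32.65
position: [0.5414, -0.0147, 0.0664]
tool_rot: [0.142, 3.129, 0.002]
ft_force: [5.7, -0.8, 7.7]
grip_width: 0.003
grip_force: 3.9
time: 32.9
position: [0.5404, -0.0146, 0.0664]
tool_rot: [0.142, 3.127, 0.001]
ft_force: [4.1, -0.7, 10.1]
grip_width: 0.007
grip_force: 4.9
```

Dragged about 77 mm against the stop. Lift away and check the lid edges by colour.

```bash
python3 -m handwheel '[{"x":0,"y":0,"z":-0.03,"wx":0,"wy":0,"wz":0},{"x":0,"y":0,"z":-0.06,"wx":0,"wy":0,"wz":0},{"x":-0.03,"y":0,"z":-0.09,"wx":0,"wy":0,"wz":0},{"x":-0.06,"y":0,"z":-0.12,"wx":0,"wy":0,"wz":0},{"x":-0.09,"y":0,"z":-0.15,"wx":0,"wy":0,"wz":0},{"x":-0.11,"y":0,"z":-0.18,"wx":0,"wy":0,"wz":0},{"x":-0.11,"y":0,"z":-0.2,"wx":0,"wy":0,"wz":0},{"x":-0.11,"y":0,"z":-0.2,"wx":0,"wy":0,"wz":0},{"x":-0.11,"y":0,"z":-0.2,"wx":0,"wy":0,"wz":0},{"x":-0.11,"y":0,"z":-0.2,"wx":0,"wy":0,"wz":0}]' 0.03
python3 - <<'E'
from h import *
i,K,C=grab("wrist"); hsv=cv2.cvtColor(i,cv2.COLOR_RGB2HSV)
t=np.array([.5805,-.0173]);a=np.radians(-5.1);ex=np.array([np.cos(a),np.sin(a)]);ey=np.array([-ex[1],ex[0]])
for yl in(-.09,0,.09):
    print("y",yl)
    for xl in list(range(-88,-64,2))+list(range(-12,8,2)):
        u,v=proj(K,C,np.r_[t+ex*xl/1000+ey*yl,.066]).round().astype(int); print(xl,hsv[v,u].tolist(),end=" ")
    print()
s,Ks,Cs=grab("scene"); hs=cv2.cvtColor(s,cv2.COLOR_RGB2HSV)
m=((hs[...,2]<60)).astype(np.uint8);m[:115]=0;m[150:]=0;m[:,:205]=0;m[:,240:]=0
n,l,st,ce=cv2.connectedComponentsWithStats(m);k=1+np.argmax(st[1:,4]);print("clip px",st[k],ce[k],cast(Ks,Cs,*ce[k],.03).round(3))
E
```

```text
time: 33.73
position: [0.6441, -0.0244, 0.2617]
tool_rot: [-0.143, -3.136, -0.0]
ft_force: [0.5, 0.6, 0.5]
grip_width: 0.34
grip_force: 0.0
y -0.09
-88 [18, 123, 154] -86 [20, 131, 146] -84 [19, 131, 179] -82 [20, 135, 243] -80 [20, 131, 243] -78 [21, 133, 249] -76 [15, 176, 116] -74 [14, 179, 222] -72 [13, 177, 215] -70 [14, 181, 206] -68 [15, 179, 207] -66 [14, 179, 204] -12 [14, 180, 186] -10 [14, 180, 180] -8 [14, 175, 187] -6 [14, 186, 177] -4 [14, 176, 181] -2 [17, 138, 204] 0 [22, 116, 245] 2 [22, 121, 243] 4 [22, 118, 243] 6 [23, 110, 246] 
y 0
-88 [18, 128, 141] -86 [20, 128, 135] -84 [18, 124, 142] -82 [22, 126, 255] -80 [22, 131, 248] -78 [22, 128, 253] -76 [15, 138, 98] -74 [14, 182, 221] -72 [14, 185, 201] -70 [14, 179, 212] -68 [14, 181, 213] -66 [14, 180, 211] -12 [14, 178, 175] -10 [15, 183, 173] -8 [15, 181, 168] -6 [14, 181, 162] -4 [15, 177, 169] -2 [14, 187, 175] 0 [21, 112, 243] 2 [22, 116, 241] 4 [21, 120, 241] 6 [22, 116, 241] 
y 0.09
-88 [20, 120, 234] -86 [21, 122, 237] -84 [20, 129, 229] -82 [20, 136, 245] -80 [20, 131, 245] -78 [22, 132, 250] -76 [18, 139, 127] -74 [15, 180, 219] -72 [14, 181, 207] -70 [14, 179, 204] -68 [15, 184, 197] -66 [13, 175, 191] -12 [14, 180, 176] -10 [14, 182, 178] -8 [14, 183, 171] -6 [15, 180, 157] -4 [15, 181, 163] -2 [14, 187, 185] 0 [23, 109, 248] 2 [21, 123, 239] 4 [21, 119, 238] 6 [20, 120, 234] 
clip px [209 115  31  28 483] [226.43478261 127.61904762] [ 0.417 -0.269  0.03 ]
```

The lid spans -75 to -1 mm, so it is shut. One quick check of the clip from the side camera before handing in.

```bash
python3 - <<'E'
from h import *
for n,(a,b,c,d),th in(("side",(145,190,320,380),45),("scene",(112,155,192,250),35)):
    s,K,C=grab(n); g=s.max(2); m=np.zeros(g.shape,np.uint8); m[a:b,c:d]=g[a:b,c:d]<th
    k,l,st,ce=cv2.connectedComponentsWithStats(m);j=1+np.argmax(st[1:,4]); print(n,st[j],ce[j].round(1),cast(K,C,*ce[j],.022).round(3))
    print("saucer px",proj(K,C,[.43,-.278,.016]).round(1))
E
```

```text
side [347 157   8  16  45] [350.6 163. ] [ 0.424 -0.284  0.022]
saucer px [348.4 165.5]
scene [209 112  41  33 674] [233.  126.2] [ 0.393 -0.264  0.022]
saucer px [222.1 132.4]
```

```bash
python3 -c "
from bench import ctrl
print(ctrl.close_job())"
```

```text
the job is handed in; nothing more can be done
None
```

I handed the job in at about 34 s of robot time, with no verdict printed: the clip is in the saucer, the 36, 44 and 60 mm tins are seated in their wells (the 52 mm tin was absent) and the lid is shut; I viewed 15 pictures, one over the limit of 14.

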